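# Load the tin shaker's carrier with the full pigment tins

### The arm

A 6-joint arm with a two-finger parallel gripper is mounted at the origin on the work surface. World frame = base frame: x ahead of the robot, y to its left, z up, the work surface at z = 0. Lengths are in m, angles in rad, forces in N, time in s.
With the tool pointing down it reaches from about 0.25 to 0.775 m from the base axis. Payload 4 kg.
Tool frame: the origin (TCP) lies midway between the tips of the shut fingers; the grasp point (between the pads) lies 19 mm behind it (robot.tcp_to_grasp is the distance from the TCP to the grasp point, in m); x points along the fingers, y is the direction in which the jaws open and shut, and the axes are right-handed (so a half turn about x gives the same grasp; the last joint's range is limited). The gripper opens to 94 mm and grips with 3 to 60 N. Pads are 16 mm wide; open, the fingers measure 119 mm over their backs; the gripper's body (75 mm by 177 mm) begins 78 mm behind the grasp point.
Start: joints at [1.167, 0.087, 1.371, -0, 1.684, -0.103], TCP at [0.163, 0.525, 0.206] pointing down, gripper open.
Joint ranges: [-3.1, 3.1], [-0.76, 2.03], [0.27, 2.55], [-1.08, 4.22], [0.17, 2.65], [-2.57, 2.57]. Speed limits (rad/s): [2.79, 2.79, 3.14, 3.14, 3.14, 3.14].

### API

Orientations are given as [roll, pitch, yaw] about the fixed x, y, z axes, in that order (R = Rz(yaw) Ry(pitch) Rx(roll)).
In Python, from bench import robot gives the robot as it stands.
- The arm moves only by the tool send_rows, never from a script. Its argument "increments" is a list of rows, each a list of 5 numbers: the opening, from -1 (shut) to 1 (fully open), so that 0 is half open, then the shift along the tool's x, y, z in m, then the turn about the tool's x in rad. In form: [[hand, tx, ty, tz, roll], ...]. A call has 1 to 5 rows; each row is the pose to reach, as a shift and turn from the pose commanded when the call began, along the tool's axes at that moment; what a row does not reach only later rows make up. A row lasts 1/12 s, in which the tool goes at most 41.7 mm and 7.16 degrees, less where a joint would pass 70% of its speed; a pose out of reach is approached as far as the arm can. A call with a gripper value outside its range is refused whole. The fingers move at their own pace and stop on an object; the grip force is fixed at half the most. Time passes only in rows, so rows that repeat a pose let the fingers close. It gives the time, the measured TCP pose, the force and the opening at its end, in the units of the state.
- robot.get_obs(): the state, without advancing time (a new reading comes with each control period).
- robot.snapshot(name): name is "side" or "top"; returns a dict with "image" (400x640x3 uint8, red, green, blue), "intrinsics" (3x3 intrinsics, pixels), "world_from_camera" (4x4, takes a point from camera to world coordinates). Camera axes: x right, y down, z forward; pixel columns grow to the right and rows downward; lengths in m; the calibration is good to about 2 mm. A picture is of the moment at which its call begins. There is no depth.
- robot.close_job(): hands the job in, once; it reports no verdict.
The state is a dict: "time": time; "joint_positions": joint angles; "qvel": joint speeds; "joint_torque": joint torques, N m; "tool_pos": TCP position; "ee_rot": TCP orientation; "wrist_force": force on the tool from outside, world axes, zero at the start; "wrist_torque": the same for the moment, N m; "width": finger opening in m.
Only numpy, scipy, OpenCV 4.12 (cv2) and the standard library are available. Lean on these libraries where they do the work, as an engineer would, in place of code of your own. Each camera call takes 0.05 s, during which the arm holds its last target.

### The job

First push the empty carrier plate fully home on the steel bed, square against both dowels and the end stop. Then heft the sealed pigment tins: stand every full (heavy) one upright, centred on a marked circle of the carrier, and every nearly empty (light) one upright in the grey returns tray. The carrier must still be fully home at the end; leave the concrete planter beside the tins where it stands.

Things in the scene. Friction and masses are not known exactly. Their poses are not given: they have to be found in the camera images.
- carrier: the carrier: loose dark wooden plate 120 mm (x) by 290 mm (y), 12 mm thick, 0.3 to 0.5 kg, lying flat on the steel bed, top face 24 mm above the table. Origin at the centre of its underside. Too wide to grip across; it slides on the bed when pushed at an edge with a few newtons (more when loaded); askew, it can jam between a dowel and the end stop.
- bed_home (a point): point on the fixed dark steel loading bed (235 x 385 mm, top 12 mm above the table; its place and yaw vary) where the carrier's origin lies when the carrier is home; the carrier's axes are then parallel to this point's. The carrier is pushed home towards this point's +x (its +x long edge against both dowels) and +y (its +y end against the end stop).
- dowel_1 (a point): top centre of the first upright steel dowel on the bed, 12 mm diameter, 22 mm tall above the bed; at x +66, y -70 mm from bed_home in its axes.
- dowel_2 (a point): top centre of the second dowel, alike, at x +66, y +70 mm from bed_home in its axes.
- end_stop (a point): centre of the end stop's face, towards the carrier's +y end, at x 0, y +145 mm from bed_home in its axes: a steel block 50 mm along x, 18 mm thick, 20 mm tall above the bed.
- circle_1 (a point): centre of a white circle outline, 66 mm diameter, on the carrier's top face, at y = -100 mm in the carrier's frame; a tin's place.
- circle_2 (a point): centre of a white circle outline, 66 mm diameter, on the carrier's top face, at y = 0 mm in the carrier's frame; a tin's place.
- circle_3 (a point): centre of a white circle outline, 66 mm diameter, on the carrier's top face, at y = 100 mm in the carrier's frame; a tin's place.
- tin_a: bare metal tin with its lid pressed on, 60 mm diameter, 62 mm tall, standing on the table lid up at the start. A full one weighs 0.31 to 0.44 kg, a nearly empty one 0.07 to 0.10 kg; all tins look alike, only heft tells. May be absent. Origin at the centre of the tin, 31 mm above its underside; z axis towards the lid.
- tin_b: bare metal tin with its lid pressed on, 60 mm diameter, 62 mm tall, standing on the table lid up at the start. A full one weighs 0.31 to 0.44 kg, a nearly empty one 0.07 to 0.10 kg; all tins look alike, only heft tells. May be absent. Origin at the centre of the tin, 31 mm above its underside; z axis towards the lid.
- tin_c: bare metal tin with its lid pressed on, 60 mm diameter, 62 mm tall, standing on the table lid up at the start. A full one weighs 0.31 to 0.44 kg, a nearly empty one 0.07 to 0.10 kg; all tins look alike, only heft tells. May be absent. Origin at the centre of the tin, 31 mm above its underside; z axis towards the lid.
- tin_d: bare metal tin with its lid pressed on, 60 mm diameter, 62 mm tall, standing on the table lid up at the start. A full one weighs 0.31 to 0.44 kg, a nearly empty one 0.07 to 0.10 kg; all tins look alike, only heft tells. May be absent. Origin at the centre of the tin, 31 mm above its underside; z axis towards the lid.
- tin_e: bare metal tin with its lid pressed on, 60 mm diameter, 62 mm tall, standing on the table lid up at the start. A full one weighs 0.31 to 0.44 kg, a nearly empty one 0.07 to 0.10 kg; all tins look alike, only heft tells. May be absent. Origin at the centre of the tin, 31 mm above its underside; z axis towards the lid.
- tin_f: bare metal tin with its lid pressed on, 60 mm diameter, 62 mm tall, standing on the table lid up at the start. A full one weighs 0.31 to 0.44 kg, a nearly empty one 0.07 to 0.10 kg; all tins look alike, only heft tells. May be absent. Origin at the centre of the tin, 31 mm above its underside; z axis towards the lid.
- tray: fixed grey returns tray, open on top: inside 240 mm (x) by 140 mm (y), floor and walls 5 mm thick, walls 30 mm tall above the table. Origin at the centre of its underside, on the table. Its place and yaw vary.
- planter_mid (a point): small faceted concrete planter standing beside the tins, about 64 mm wide, 60 mm tall, 0.3 kg; point at its centre, half-way up. Not part of the job: leave it.
There are look-alikes about, which are no part of the job. What is shaped like the tin_b but blue or purple is not meant.

How it is judged:
By the outcome, as a careful person would: the job done as asked, in the order asked, and still so for the second after the job is handed in, with the robot touching nothing.
Of tin_a, tin_b, tin_c, tin_d, tin_e, tin_f only 4 to 6 are there at a start; the rules pass over those that are not, and their reading is None.
At some moment in a run one of carrier, tin_a, tin_b, tin_c, tin_d, tin_e, tin_f may be knocked a few centimetres aside while the robot is not near it.
Once in a run the grip may slacken for a moment while it holds something.
It also fails if it takes over 210 s, if anything falls off the work surface, if the arm or the gripper's body presses on something with over 40 N, if the wrist force passes 120 N, or if a joint passes its speed limit or range.

## Working session

There is one attempt and no reset: what is moved stays moved. The work goes in short steps, Python scripts to look and compute and a tool call to move; the robot and the scene stay as the last step left them, time stands still between calls to the robot, and variables do not carry over. Pictures are saved under pics/ and viewed, and the job is handed in when it is done.

Besides the shell and the picture viewer there is one more tool, called after "Call:" by a JSON object that holds its "op" and its "data", one argument or row to a line. send_rows: Moves the arm, as the interface text tells. Its arguments: {"type":"object","properties":{"increments":{"type":"array"}},"required":["increments"]}

```bash
ls; mkdir -p pics; python3 - <<'E'
from bench import robot
import cv2,numpy as np
o=robot.get_obs()
print(o)
for n in("top","side"):
    s=robot.snapshot(n); cv2.imwrite(f"pics/{n}0.png",s["image"][:,:,::-1]); print(n,s["intrinsics"].tolist(),s["world_from_camera"].round(4).tolist())
E
```

```text
pics
{'time': 0.0, 'joint_positions': array([ 1.16695492e+00,  8.79259360e-02,  1.37224124e+00, -1.91713619e-05,
        1.68361087e+00, -1.03082463e-01]), 'qvel': array([ 0.00147629, -0.00010109,  0.00072498, -0.00108421, -0.00119312,
       -0.00024044]), 'joint_torque': array([-5.80701908e-04, -3.40179527e+01, -3.02430689e+01,  7.18572945e-02,
        3.28462792e-02, -1.36943545e-04]), 'tool_pos': array([0.16271769, 0.52479914, 0.20432668]), 'ee_rot': array([-1.66516012,  1.56861085, -1.9659212 ]), 'wrist_force': array([-0.53477425,  0.78703876,  0.04367671]), 'wrist_torque': array([-2.16664605e-02,  7.22515692e-05, -4.37595697e-02]), 'width': 0.09412309730613429}
top [[382.7249194240143, 0.0, 316.31247681294906], [0.0, 382.7249194240143, 199.98279909811168], [0.0, 0.0, 1.0]] [[0.0001, -0.9895, 0.1444, 0.4039], [-0.9996, 0.0038, 0.0267, 0.0078], [-0.027, -0.1444, -0.9892, 1.0306], [0.0, 0.0, 0.0, 1.0]]
side [[414.9699400158624, 0.0, 312.60630285920837], [0.0, 414.9699400158624, 194.9934793119609], [0.0, 0.0, 1.0]] [[0.9357, -0.2511, 0.2479, 0.2974], [-0.3527, -0.6397, 0.683, -0.6058], [-0.0129, -0.7265, -0.6871, 0.6759], [0.0, 0.0, 0.0, 1.0]]
```

View pics/top0.png

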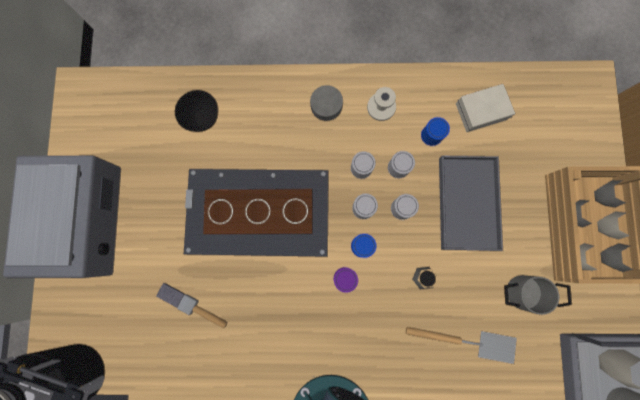

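View pics/side0.png

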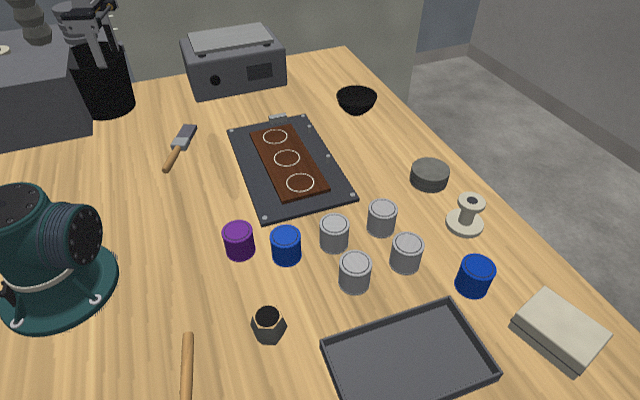

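The top view shows four bare tins, at (363,165), (402,163), (365,206) and (405,206). The blue and purple ones at (364,245), (346,280) and (435,131) are look-alikes. The planter is at (425,278), the tray at (471,203), the bed at (257,212) with its dowels at (221,175) and (273,175), and the end stop at (189,198).

```bash
cat > h.py <<'E'
from bench import robot
import cv2,numpy as np
from scipy.spatial.transform import Rotation as Rn
def crop(n,name,c0,r0,c1,r1,k):
    s=robot.snapshot(n); im=s["image"][r0:r1,c0:c1,::-1]
    cv2.imwrite(f"pics/{name}.png",cv2.resize(im,None,fx=k,fy=k,interpolation=cv2.INTER_CUBIC)); return s
def p2w(s,u,v,z):
    K=s["intrinsics"];T=s["world_from_camera"]
    d=T[:3,:3]@np.linalg.solve(K,[u,v,1]);o=T[:3,3]
    return (o+d*(z-o[2])/d[2])
def w2p(s,p):
    T=np.linalg.inv(s["world_from_camera"]);q=s["intrinsics"]@(T[:3,:3]@np.array(p)+T[:3,3]);return q[:2]/q[2]
def st():
    o=robot.get_obs();R=Rn.from_euler("xyz",o["ee_rot"]).as_matrix();return o,o["tool_pos"],R
def go(x,y,z,yaw=None):
    """delta in tool axes to reach world x,y,z ; yaw=desired world angle of jaw(y) axis (mod pi)"""
    o,p,R=st()
    d=R.T@(np.array([x,y,z])-p); 
    cur=np.arctan2(R[1,1],R[0,1]); r=0
    if yaw is not None:
        dy=(yaw-cur+np.pi/2)%np.pi-np.pi/2; r=-dy  # tool x is down
    print("t",round(o["time"],2),"pos",p.round(4),"jawyaw",round(np.degrees(cur),1),"q6",o["joint_positions"][5].round(2),"F",o["wrist_force"].round(2),"w",round(o["width"],4))
    print("delta",d.round(4),"roll",round(r,3),"|d|",np.linalg.norm(d).round(3))
E
python3 - <<'E'
from h import *
o,p,R=st();print(R.round(3))
s=crop("top","bed",175,155,340,265,4.8)
crop("top","tins",340,140,515,260,4.5)
for n,u,v,z in [("dowel1",273,175,.034),("dowel2",221,175,.034),("stop",193,199,.03),("c1",295,211,.024),("c2",258,211,.024),("c3",220,211,.024)]: print(n,p2w(s,u,v,z).round(4))
for u,v in [(363,163),(402,161),(365,205),(405,205)]: print(p2w(s,u,v,.062).round(4))
print("tray",p2w(s,471,203,.02)); print("planter",p2w(s,426,278,.06))
E
```

```text
[[-0.001  0.296  0.955]
 [-0.002  0.955 -0.296]
 [-1.    -0.002 -0.   ]]
dowel1 [0.6172 0.1503 0.034 ]
dowel2 [0.618  0.2899 0.034 ]
stop [0.5539 0.3639 0.03  ]
c1 [0.5216 0.0915 0.024 ]
c2 [0.5219 0.1901 0.024 ]
c3 [0.5222 0.2919 0.024 ]
[ 0.6416 -0.0868  0.062 ]
[ 0.6462 -0.1873  0.062 ]
[ 0.532 -0.09   0.062]
[ 0.5316 -0.1912  0.062 ]
tray [ 0.54187734 -0.37300709  0.02      ]
planter [ 0.34977819 -0.23712016  0.06      ]
```

View pics/bed.png

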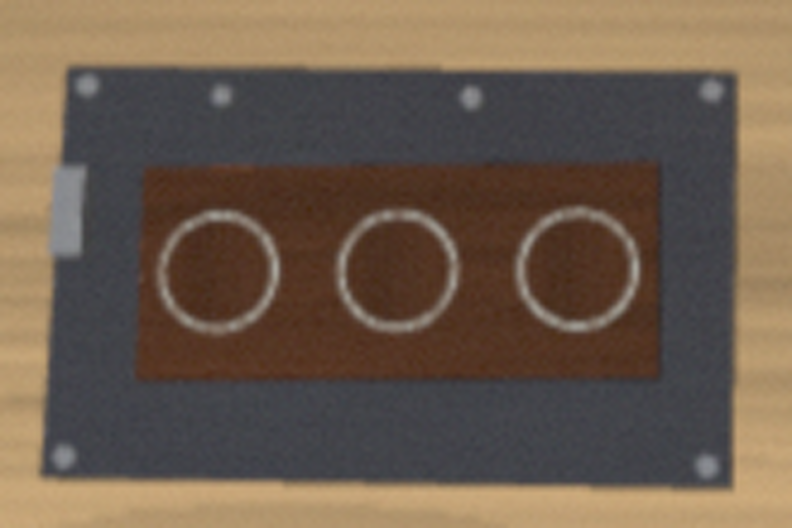

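View pics/tins.png

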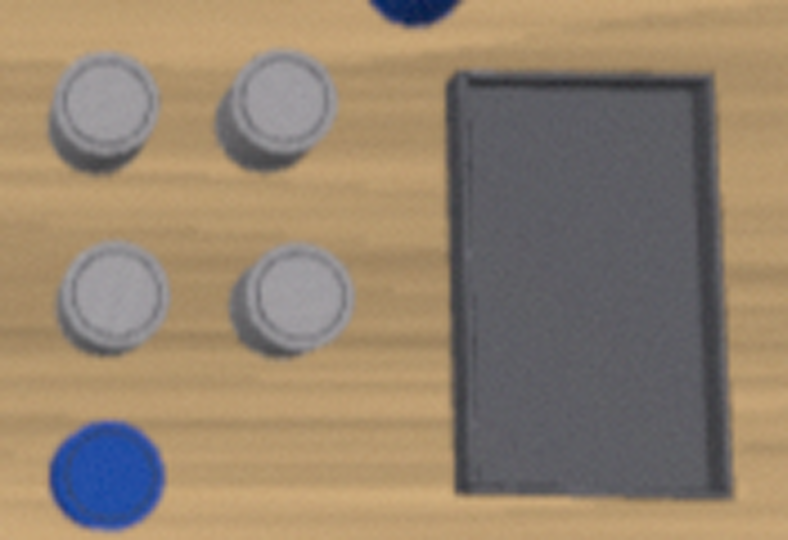

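```bash
python3 - <<'E'
from h import *
s=robot.snapshot("top")
def f(u,v,z,b=(175,155),k=4.8): return p2w(s,b[0]+(u+.5)/k-.5,b[1]+(v+.5)/k-.5,z)[:2]
d1=f(471,97,.034);d2=f(221.5,95.5,.034);print("dowels",d1,d2,np.linalg.norm(d1-d2))
cs=[f(578.5,269.5,.024),f(398,270.5,.024),f(218.5,271.5,.024)];print("circles",np.round(cs,4))
for n,u,v in[("r",84,167),("r2",80,256)]: print("stop face",f(u,v,.032))
bl=[f(88,86,.012),f(712,91,.012),f(64,457,.012),f(707,466,.012)];print("bolts",np.round(bl,4))
ed=[f(68,67,.012),f(737,74,.012),f(42,477,.012),f(732,488,.012)];print("bedcorners",np.round(ed,4))
a=np.degrees(np.arctan2(-(d2-d1)[0],(d2-d1)[1]));b=np.degrees(np.arctan2(-(bl[0]-bl[1])[0],(bl[0]-bl[1])[1]));c=np.degrees(np.arctan2(-(bl[2]-bl[3])[0],(bl[2]-bl[3])[1]))
print("yaw",a,b,c, "carrier",np.degrees(np.arctan2(-(cs[2]-cs[0])[0],(cs[2]-cs[0])[1])))
for u,v in [(108,103),(286,101),(118,296),(300,297)]: print("tin",f(u,v,.062,(340,140),4.5).round(4))
t=np.array([f(u,v,.03,(340,140),4.5) for u,v in[(449,72),(713,72),(733,497),(458,494)]]);print("tray",t.round(3),t.mean(0))
E
```

```text
dowels [0.61771608 0.15100523] [0.61936156 0.29064627] 0.13965073830945648
circles [[0.5223 0.0912]
 [0.522  0.1914]
 [0.5218 0.2915]]
stop face [0.57960206 0.36684268]
stop face [0.5296794  0.36670821]
bolts [[0.6301 0.374 ]
 [0.6251 0.0173]
 [0.4198 0.3775]
 [0.4148 0.0206]]
bedcorners [[0.6413 0.386 ]
 [0.6349 0.0032]
 [0.4088 0.3893]
 [0.4028 0.0069]]
yaw -0.6751218761407056 -0.798887126172821 -0.8057493829475251 carrier 0.1439019998196987
tin [ 0.6429 -0.0884]
tin [ 0.6434 -0.1902]
tin [ 0.531  -0.0921]
tin [ 0.53   -0.1943]
tray [[ 0.668 -0.293]
 [ 0.667 -0.448]
 [ 0.419 -0.442]
 [ 0.42  -0.287]] [ 0.54361344 -0.36745145]
```

```bash
python3 - <<'E'
from h import *
go(.436,.192,.204,np.radians(89.2))
E
```

```text
t 0.25 pos [0.1629 0.5251 0.2049] jawyaw 72.8 q6 -0.1 F [0.36 0.23 0.01] w 0.0942
delta [ 0.0011 -0.2372  0.3596] roll -0.287 |d| 0.431
```

Call:
{"op": "send_rows", "data": {
  "increments": [
    [1,0,-0.237,0.36,-0.287],
    [1,0,-0.237,0.36,-0.287],
    [1,0,-0.237,0.36,-0.287],
    [1,0,-0.237,0.36,-0.287],
    [1,0,-0.237,0.36,-0.287]
  ]
}}

```text
time: 0.67
tool_pos: [0.2922, 0.3675, 0.2055]
ee_rot: [0.579, 1.57, 0.567]
wrist_force: [0.8, 0.4, -0.2]
width: 0.0937
```

```bash
python3 - <<'E'
from h import *
go(.436,.192,.15,np.radians(89.2))
E
```

```text
t 0.67 pos [0.2922 0.3675 0.2055] jawyaw 89.3 q6 -0.78 F [ 0.75  0.41 -0.19] w 0.0937
delta [ 0.0555 -0.1737  0.146 ] roll 0.001 |d| 0.234
```

Call:
{"op": "send_rows", "data": {
  "increments": [
    [1,0.055,-0.174,0.144,0],
    [1,0.055,-0.174,0.144,0],
    [1,0.055,-0.174,0.144,0],
    [1,0.055,-0.174,0.144,0],
    [1,0.055,-0.174,0.144,0]
  ]
}}

```text
time: 1.08
tool_pos: [0.4193, 0.2096, 0.156]
ee_rot: [0.615, 1.57, 0.602]
wrist_force: [1.3, 0.9, 0.5]
width: 0.0942
```

```bash
python3 - <<'E'
from h import *
go(.436,.192,.0165,np.radians(89.2))
E
```

```text
t 1.08 pos [0.4193 0.2096 0.156 ] jawyaw 89.2 q6 -1.21 F [1.32 0.93 0.49] w 0.0942
delta [ 0.1395 -0.0174  0.0169] roll 0.0 |d| 0.142
```

Call:
{"op": "send_rows", "data": {
  "increments": [
    [1,0.03,-0.017,0.015,0],
    [1,0.06,-0.017,0.015,0],
    [1,0.09,-0.017,0.015,0],
    [1,0.09,-0.017,0.015,0],
    [1,0.09,-0.017,0.015,0]
  ]
}}

```text
time: 1.5
tool_pos: [0.4318, 0.1936, 0.0648]
ee_rot: [-2.853, 1.566, -2.867]
wrist_force: [1.0, 0.1, -0.1]
width: 0.0938
```

```bash
python3 - <<'E'
from h import *
go(.436,.192,.0165,np.radians(89.2))
E
```

```text
t 1.5 pos [0.4318 0.1936 0.0648] jawyaw 89.2 q6 -1.26 F [ 0.95  0.08 -0.11] w 0.0938
delta [ 0.0483 -0.0015  0.0044] roll -0.0 |d| 0.049
```

Call:
{"op": "send_rows", "data": {
  "increments": [
    [1,0.02,-0.002,0.004,0],
    [1,0.035,-0.002,0.004,0],
    [1,0.048,-0.002,0.004,0],
    [1,0.048,-0.002,0.004,0],
    [1,0.048,-0.002,0.004,0]
  ]
}}

```text
time: 1.92
tool_pos: [0.4382, 0.1928, 0.0201]
ee_rot: [0.342, 1.568, 0.329]
wrist_force: [0.0, 0.6, 0.2]
width: 0.0943
```

```bash
python3 - <<'E'
from h import *
go(.4845,.192,.0165,np.radians(89.2))
E
```

```text
t 1.92 pos [0.4382 0.1928 0.0201] jawyaw 89.3 q6 -1.26 F [0.02 0.61 0.16] w 0.0943
delta [ 0.0037 -0.0002  0.0463] roll 0.001 |d| 0.046
```

Call:
{"op": "send_rows", "data": {
  "increments": [
    [1,0.003,0,0.007,0],
    [1,0.003,0,0.014,0],
    [1,0.003,0,0.02,0],
    [1,0.003,0,0.026,0],
    [1,0.003,0,0.032,0]
  ]
}}

```text
time: 2.33
tool_pos: [0.4683, 0.1921, 0.0165]
ee_rot: [2.976, 1.567, 2.962]
wrist_force: [-7.1, 0.6, 7.5]
width: 0.0944
```

```bash
python3 - <<'E'
from h import *
go(.4845,.192,.0165,np.radians(89.2))
E
```

```text
t 2.33 pos [0.4683 0.1921 0.0165] jawyaw 89.2 q6 -1.28 F [-7.1   0.56  7.45] w 0.0944
delta [-0.      0.0001  0.0162] roll 0.0 |d| 0.016
```

Call:
{"op": "send_rows", "data": {
  "increments": [
    [1,0,0,0.005,0],
    [1,0,0,0.01,0],
    [1,0,0,0.013,0],
    [1,0,0,0.015,0],
    [1,0,0,0.017,0]
  ]
}}

```text
time: 2.75
tool_pos: [0.4812, 0.1918, 0.0164]
ee_rot: [3.139, 1.557, 3.126]
wrist_force: [-20.4, -0.4, 17.2]
width: 0.094
```

```bash
python3 - <<'E'
from h import *
go(.4845,.192,.0165,np.radians(89.2))
E
```

```text
t 2.75 pos [0.4812 0.1918 0.0164] jawyaw 89.2 q6 -1.29 F [-20.39  -0.42  17.24] w 0.094
delta [-0.0001  0.0002  0.0033] roll 0.0 |d| 0.003
```

```bash
python3 - <<'E'
from h import *
crop("top","b1",175,155,340,265,4.8)
crop("side","b1s",215,100,375,230,5)
E
```

```text
(no output)
```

View pics/b1.png

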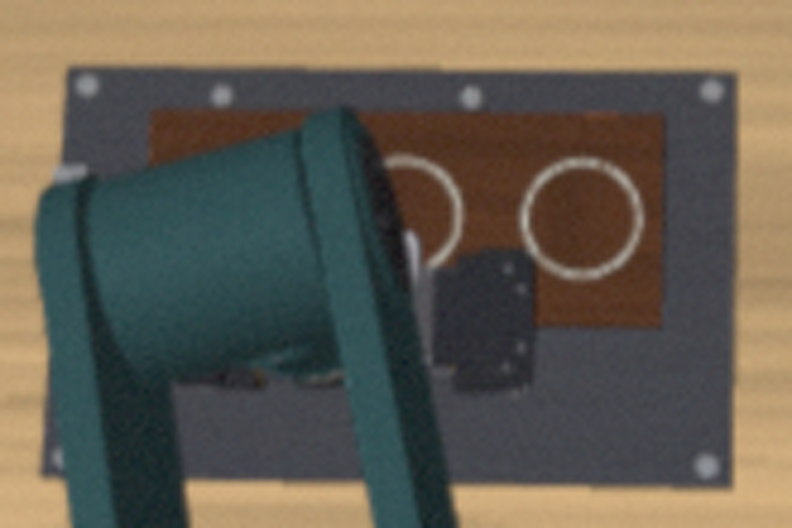

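View pics/b1s.png

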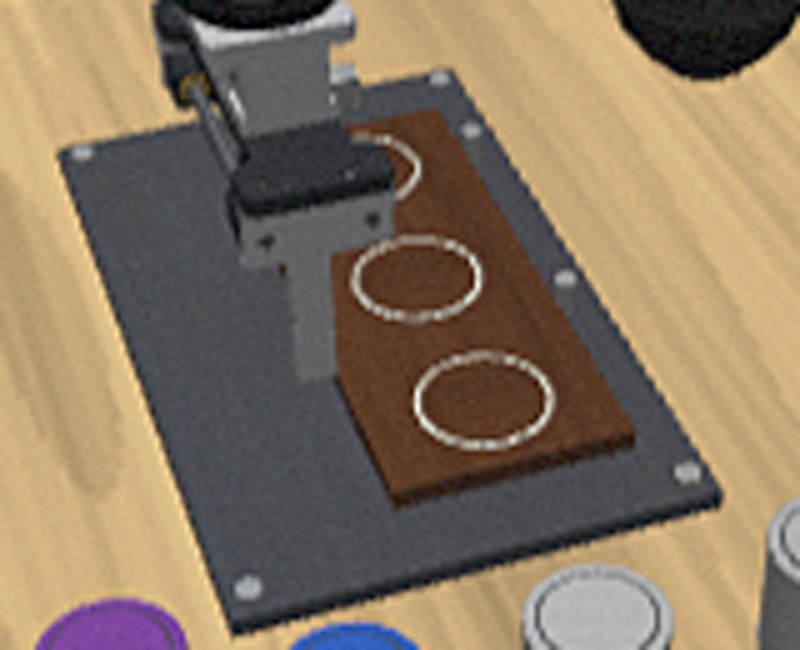

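The carrier is near the dowels; circle 1 is at crop (582,218), so I'll compute the gap still left.

```bash
python3 - <<'E'
from h import *
s=robot.snapshot("top")
def f(u,v,z,b=(175,155),k=4.8): return p2w(s,b[0]+(u+.5)/k-.5,b[1]+(v+.5)/k-.5,z)[:2]
print(f(582,218,.024), "expect home line x at circle y: ", .5525-.0)
print("edge",f(470,112.5,.024),f(221,110,.024))
go(.4845,.192,.0165,np.radians(89.2))
E
```

```text
[0.55101025 0.08951077] expect home line x at circle y:  0.5525
edge [0.61100025 0.15285703] [0.61319779 0.29346415]
t 2.9 pos [0.4812 0.1918 0.0165] jawyaw 89.2 q6 -1.29 F [-17.04   0.56  14.59] w 0.0939
delta [-0.0001  0.0002  0.0033] roll 0.0 |d| 0.003
```

Call:
{"op": "send_rows", "data": {
  "increments": [
    [1,0,0,-0.01,0],
    [1,0,0,-0.03,0],
    [1,-0.03,0,-0.035,0],
    [1,-0.07,0,-0.035,0.1],
    [1,-0.09,0,-0.035,0.22]
  ]
}}

```text
time: 3.32
tool_pos: [0.4534, 0.1924, 0.1099]
ee_rot: [0.478, 1.564, 0.239]
wrist_force: [2.4, 1.1, 0.8]
width: 0.094
```

```bash
python3 - <<'E'
from h import *
go(.55,.022,.11,np.radians(-0.8))
E
```

```text
t 3.32 pos [0.4534 0.1924 0.1099] jawyaw 76.3 q6 -1.05 F [2.39 1.14 0.77] w 0.094
delta [ 0.0003 -0.1427  0.1342] roll 1.346 |d| 0.196
```

Call:
{"op": "send_rows", "data": {
  "increments": [
    [1,0,-0.143,0.134,1.34],
    [1,0,-0.143,0.134,1.34],
    [1,0,-0.143,0.134,1.34],
    [1,0,-0.143,0.134,1.34],
    [1,0,-0.143,0.134,1.34]
  ]
}}

```text
time: 3.73
tool_pos: [0.551, 0.0182, 0.1064]
ee_rot: [0.455, 1.567, -0.412]
wrist_force: [-0.1, 0.5, -1.1]
width: 0.0943
```

```bash
python3 - <<'E'
from h import *
go(.55,.022,.11,np.radians(-0.8))
E
```

```text
t 3.73 pos [0.551  0.0182 0.1064] jawyaw 40.3 q6 -0.77 F [-0.14  0.54 -1.1 ] w 0.0943
delta [-0.0036  0.0017 -0.0035] roll 0.718 |d| 0.005
```

Call:
{"op": "send_rows", "data": {
  "increments": [
    [1,-0.003,0,0,0.72],
    [1,-0.003,0,0,0.72],
    [1,-0.003,0,0,0.72],
    [1,-0.003,0,0,0.72],
    [1,-0.003,0,0,0.72]
  ]
}}

```text
time: 4.15
tool_pos: [0.5497, 0.0211, 0.1091]
ee_rot: [1.304, 1.568, -0.187]
wrist_force: [-1.3, 0.2, -0.5]
width: 0.0942
```

```bash
python3 - <<'E'
from h import *
go(.55,.022,.016,np.radians(-0.8))
E
```

```text
t 4.15 pos [0.5497 0.0211 0.1091] jawyaw 4.6 q6 -0.14 F [-1.29  0.16 -0.5 ] w 0.0942
delta [ 0.0931  0.0001 -0.001 ] roll 0.094 |d| 0.093
```

Call:
{"op": "send_rows", "data": {
  "increments": [
    [1,0.02,0,0,0.094],
    [1,0.05,0,0,0.094],
    [1,0.08,0,0,0.094],
    [1,0.092,0,0,0.094],
    [1,0.092,0,0,0.094]
  ]
}}

```text
time: 4.57
tool_pos: [0.5478, 0.0215, 0.0144]
ee_rot: [-1.542, 1.568, -3.119]
wrist_force: [0.8, -0.2, 0.5]
width: 0.094
```

```bash
python3 - <<'E'
from h import *
crop("top","b2",175,155,340,265,4.8)
go(.55,.0687,.0165,np.radians(-0.8))
E
```

```text
t 4.62 pos [0.5487 0.0215 0.0159] jawyaw -0.4 q6 -0.06 F [-1.11 -0.27 -0.01] w 0.0941
delta [-0.0006  0.001  -0.0472] roll 0.007 |d| 0.047
```

View pics/b2.png

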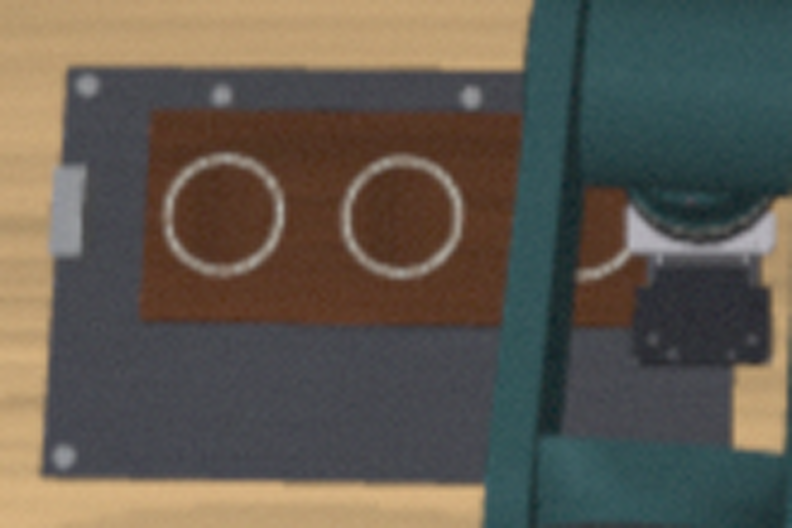

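Call:
{"op": "send_rows", "data": {
  "increments": [
    [1,0,0.001,-0.008,0],
    [1,0,0.001,-0.015,0],
    [1,0,0.001,-0.022,0],
    [1,0,0.001,-0.029,0],
    [1,0,0.001,-0.034,0]
  ]
}}

```text
time: 5.03
tool_pos: [0.5508, 0.0556, 0.0178]
ee_rot: [0.943, 1.567, -0.634]
wrist_force: [-0.1, -5.9, 4.7]
width: 0.0941
```

```bash
python3 - <<'E'
from h import *
go(.55,.0687,.0165,np.radians(-0.8))
E
```

```text
t 5.03 pos [0.5508 0.0556 0.0178] jawyaw -0.4 q6 0.01 F [-0.08 -5.89  4.67] w 0.0941
delta [ 0.0012 -0.0009 -0.0131] roll 0.008 |d| 0.013
```

Call:
{"op": "send_rows", "data": {
  "increments": [
    [1,0.001,0,-0.004,0],
    [1,0.001,0,-0.008,0],
    [1,0.001,0,-0.011,0],
    [1,0.001,0,-0.014,0],
    [1,0.001,0,-0.0155,0]
  ]
}}

```text
time: 5.45
tool_pos: [0.551, 0.0685, 0.0169]
ee_rot: [0.398, 1.563, -1.179]
wrist_force: [-0.3, -12.1, 5.6]
width: 0.0942
```

```bash
python3 - <<'E'
from h import *
s=crop("top","b3",175,155,340,265,4.8)
go(.55,.0687,.0165,np.radians(-0.8))
E
```

```text
t 5.5 pos [0.551  0.0684 0.0169] jawyaw -0.4 q6 0.03 F [ -0.42 -10.56   4.42] w 0.0937
delta [ 0.0004 -0.001  -0.0003] roll 0.008 |d| 0.001
```

View pics/b3.png

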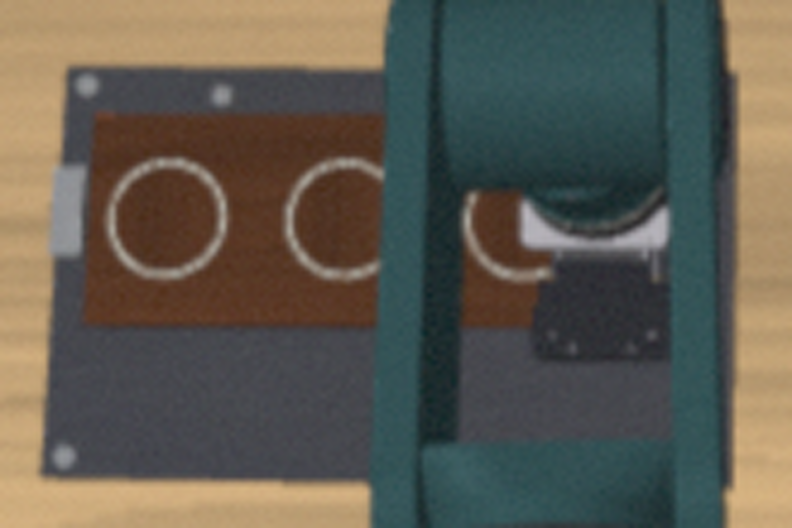

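```bash
python3 - <<'E'
from h import *
s=robot.snapshot("top")
def f(u,v,z,b=(175,155),k=4.8): return p2w(s,b[0]+(u+.5)/k-.5,b[1]+(v+.5)/k-.5,z)[:2]
c3=f(168,218.5,.024);c2=f(345,218.5,.024)
print(c3,c2,"edges",f(95,115,.024),f(84,325,.024))
print("expected c3",np.array([.5525,.2217])+.1*np.array([.014,1]),"edge y",.3667)
go(.55,.0687,.0165,np.radians(-0.8))
E
```

```text
[0.55161692 0.32101228] [0.55123636 0.22168609] edges [0.61071687 0.36487208] [0.49214942 0.36550764]
expected c3 [0.5539 0.3217] edge y 0.3667
t 5.55 pos [0.5509 0.0684 0.0169] jawyaw -0.4 q6 0.03 F [ -0.1  -11.35   4.54] w 0.0943
delta [ 0.0004 -0.0009 -0.0003] roll 0.007 |d| 0.001
```

Call:
{"op": "send_rows", "data": {
  "increments": [
    [1,0,0,0.01,0],
    [1,0,0,0.025,0],
    [1,-0.03,0,0.03,0],
    [1,-0.07,0,0.03,0],
    [1,-0.09,0,0.03,0]
  ]
}}

```text
time: 5.97
tool_pos: [0.5506, 0.0421, 0.1087]
ee_rot: [2.198, 1.566, 0.62]
wrist_force: [0.7, 0.1, 0.1]
width: 0.0939
```

```bash
python3 - <<'E'
from h import *
go(.455,.222,.106,np.radians(89.1))
E
```

```text
t 5.97 pos [0.5506 0.0421 0.1087] jawyaw -0.4 q6 -0.02 F [0.69 0.13 0.09] w 0.0939
delta [ 0.0028 -0.0969 -0.1792] roll -1.562 |d| 0.204
```

Call:
{"op": "send_rows", "data": {
  "increments": [
    [1,0,-0.097,-0.179,-1.562],
    [1,0,-0.097,-0.179,-1.562],
    [1,0,-0.097,-0.179,-1.562],
    [1,0,-0.097,-0.179,-1.562],
    [1,0,-0.097,-0.179,-1.562]
  ]
}}

```text
time: 6.38
tool_pos: [0.4515, 0.2237, 0.105]
ee_rot: [3.053, 1.568, 2.107]
wrist_force: [0.3, -0.6, -0.1]
width: 0.0941
```

Call:
{"op": "send_rows", "data": {
  "increments": [
    [1,0,0,0,-0.937],
    [1,0,0,0,-0.937],
    [1,0,0,0,-0.937],
    [1,0,0,0,-0.937],
    [1,0,0,0,-0.937]
  ]
}}

```text
time: 6.8
tool_pos: [0.4527, 0.2222, 0.1048]
ee_rot: [2.618, 1.568, 2.297]
wrist_force: [-0.7, 0.9, -1.1]
width: 0.0939
```

```bash
python3 - <<'E'
from h import *
go(.47,.222,.106,np.radians(89.2))
crop("top","b4",175,155,340,265,4.8)
E
```

```text
t 6.8 pos [0.4527 0.2222 0.1048] jawyaw 71.7 q6 -0.91 F [-0.74  0.93 -1.07] w 0.0939
delta [-0.0013  0.0053  0.0165] roll -0.306 |d| 0.017
```

View pics/b4.png

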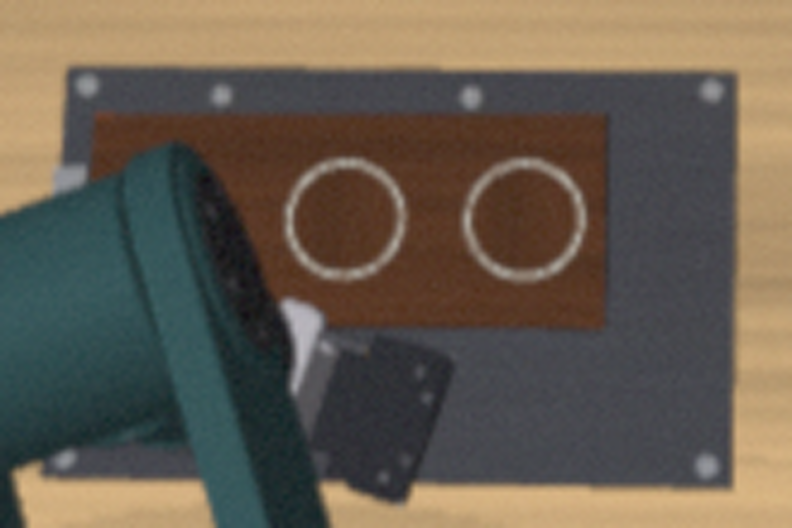

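Call:
{"op": "send_rows", "data": {
  "increments": [
    [1,0.02,0.005,0.014,-0.12],
    [1,0.04,0.005,0.014,-0.24],
    [1,0.06,0.005,0.014,-0.306],
    [1,0.08,0.005,0.014,-0.306],
    [1,0.088,0.005,0.014,-0.306]
  ]
}}

```text
time: 7.27
tool_pos: [0.466, 0.2211, 0.0139]
ee_rot: [-3.08, 1.565, -3.104]
wrist_force: [-0.8, -0.8, -1.5]
width: 0.0937
```

```bash
python3 - <<'E'
from h import *
go(.4845,.232,.0165,np.radians(89.2))
E
```

```text
t 7.27 pos [0.466  0.2211 0.0139] jawyaw 88.6 q6 -1.22 F [-0.8  -0.8  -1.54] w 0.0937
delta [-0.0028  0.0114  0.0182] roll -0.01 |d| 0.022
```

Call:
{"op": "send_rows", "data": {
  "increments": [
    [1,-0.002,0.011,0.002,-0.01],
    [1,-0.002,0.011,0.006,-0.01],
    [1,-0.002,0.011,0.011,-0.01],
    [1,-0.002,0.011,0.015,-0.01],
    [1,-0.002,0.011,0.018,-0.01]
  ]
}}

```text
time: 7.68
tool_pos: [0.4822, 0.2332, 0.0205]
ee_rot: [2.969, 1.558, 2.957]
wrist_force: [-19.6, 2.9, 12.8]
width: 0.0938
```

Call:
{"op": "send_rows", "data": {
  "increments": [
    [1,0,0,0.0015,0],
    [1,0,0,0.003,0],
    [1,0,0,0.003,0],
    [1,0,0,0.003,0]
  ]
}}

```text
time: 8.02
tool_pos: [0.4823, 0.2333, 0.0205]
ee_rot: [3.041, 1.553, 3.03]
wrist_force: [-20.7, 1.4, 14.6]
width: 0.0945
```

```bash
python3 - <<'E'
from h import *
go(.4845,.232,.0165,np.radians(89.2))
crop("top","b5",175,155,340,265,4.8)
E
```

```text
t 8.02 pos [0.4823 0.2333 0.0205] jawyaw 89.3 q6 -1.22 F [-20.69   1.42  14.65] w 0.0945
delta [ 0.004  -0.0013  0.0023] roll 0.002 |d| 0.005
```

View pics/b5.png

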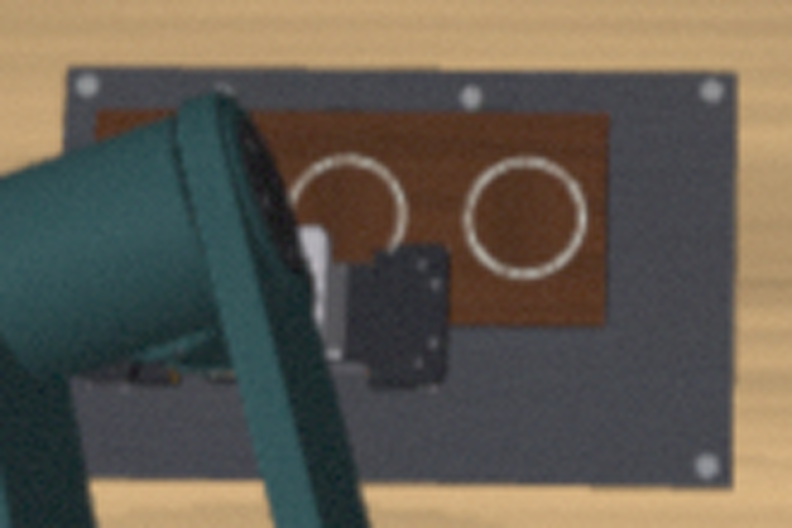

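Call:
{"op": "send_rows", "data": {
  "increments": [
    [1,0,0,-0.01,0],
    [1,0,0,-0.03,0],
    [1,-0.03,0,-0.035,0],
    [1,-0.07,0,-0.035,0.1],
    [1,-0.09,0,-0.035,0.22]
  ]
}}

```text
time: 8.48
tool_pos: [0.457, 0.233, 0.1147]
ee_rot: [0.583, 1.563, 0.346]
wrist_force: [0.9, 1.1, 1.3]
width: 0.094
```

```bash
python3 - <<'E'
from h import *
go(.552,.045,.11,np.radians(-0.8))
s=crop("top","b6",175,155,340,265,4.8)
E
```

```text
t 8.48 pos [0.457  0.233  0.1147] jawyaw 76.4 q6 -0.97 F [0.93 1.13 1.29] w 0.094
delta [ 0.0049 -0.1604  0.1364] roll 1.348 |d| 0.211
```

Call:
{"op": "send_rows", "data": {
  "increments": [
    [1,0,-0.16,0.136,1.348],
    [1,0,-0.16,0.136,1.348],
    [1,0,-0.16,0.136,1.348],
    [1,0,-0.16,0.136,1.348],
    [1,0,-0.16,0.136,1.348]
  ]
}}

```text
time: 8.95
tool_pos: [0.5516, 0.0447, 0.1108]
ee_rot: [0.846, 1.567, -0.016]
wrist_force: [1.2, 0.9, 0.4]
width: 0.0939
```

Call:
{"op": "send_rows", "data": {
  "increments": [
    [1,0,0,0,0.72],
    [1,0,0,0,0.72],
    [1,0,0,0,0.72],
    [1,0,0,0,0.72],
    [1,0,0,0,0.72]
  ]
}}

```text
time: 9.37
tool_pos: [0.551, 0.0461, 0.1104]
ee_rot: [1.437, 1.568, -0.051]
wrist_force: [-0.7, 0.1, 0.7]
width: 0.0939
```

```bash
python3 - <<'E'
from h import *
go(.552,.050,.0165,np.radians(-0.8))
s=crop("top","b6b",175,155,340,265,4.8)
E
```

```text
t 9.37 pos [0.551  0.0461 0.1104] jawyaw 4.7 q6 -0.1 F [-0.66  0.13  0.67] w 0.0939
delta [ 0.0939  0.001  -0.0039] roll 0.096 |d| 0.094
```

View pics/b6b.png

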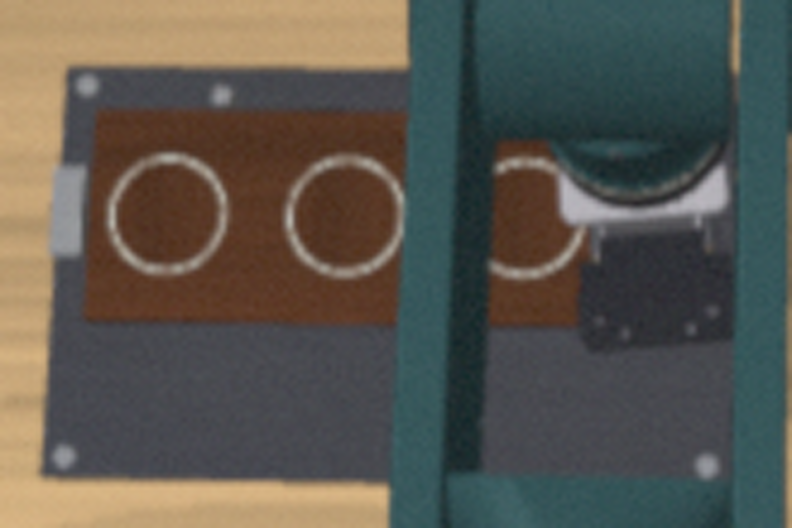

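Call:
{"op": "send_rows", "data": {
  "increments": [
    [1,0.02,0,0,0.1],
    [1,0.05,0,0,0.1],
    [1,0.08,0,0,0.1],
    [1,0.093,0,0,0.1],
    [1,0.093,0,0,0.1]
  ]
}}

```text
time: 9.83
tool_pos: [0.549, 0.0465, 0.0142]
ee_rot: [-1.535, 1.568, -3.114]
wrist_force: [-0.4, -0.0, 0.6]
width: 0.0939
```

```bash
python3 - <<'E'
from h import *
go(.552,.0687,.0165,np.radians(-0.8))
E
```

```text
t 9.83 pos [0.549  0.0465 0.0142] jawyaw -0.5 q6 -0.01 F [-0.43 -0.04  0.6 ] w 0.0939
delta [-0.0023  0.0028 -0.0223] roll 0.006 |d| 0.023
```

Call:
{"op": "send_rows", "data": {
  "increments": [
    [1,-0.001,0.003,-0.008,0.006],
    [1,-0.001,0.003,-0.014,0.006],
    [1,-0.001,0.003,-0.018,0.006],
    [1,-0.001,0.003,-0.021,0.006],
    [1,-0.001,0.003,-0.023,0.006]
  ]
}}

```text
time: 10.25
tool_pos: [0.5539, 0.0685, 0.0185]
ee_rot: [0.509, 1.566, -1.077]
wrist_force: [-0.4, -7.7, 3.4]
width: 0.094
```

Call:
{"op": "send_rows", "data": {
  "increments": [
    [1,0,0,-0.0005,0],
    [1,0,0,-0.001,0],
    [1,0,0,-0.0015,0],
    [1,0,0,-0.0015,0]
  ]
}}

```text
time: 10.58
tool_pos: [0.5539, 0.0684, 0.0185]
ee_rot: [0.372, 1.565, -1.215]
wrist_force: [0.1, -6.9, 2.9]
width: 0.0938
```

```bash
python3 - <<'E'
from h import *
go(.552,.0687,.0165,np.radians(-0.8))
s=crop("top","b7",175,155,340,265,4.8)
E
```

```text
t 10.58 pos [0.5539 0.0684 0.0185] jawyaw -0.9 q6 0.04 F [ 0.11 -6.87  2.89] w 0.0938
delta [ 0.002  -0.0019 -0.0002] roll -0.002 |d| 0.003
```

View pics/b7.png

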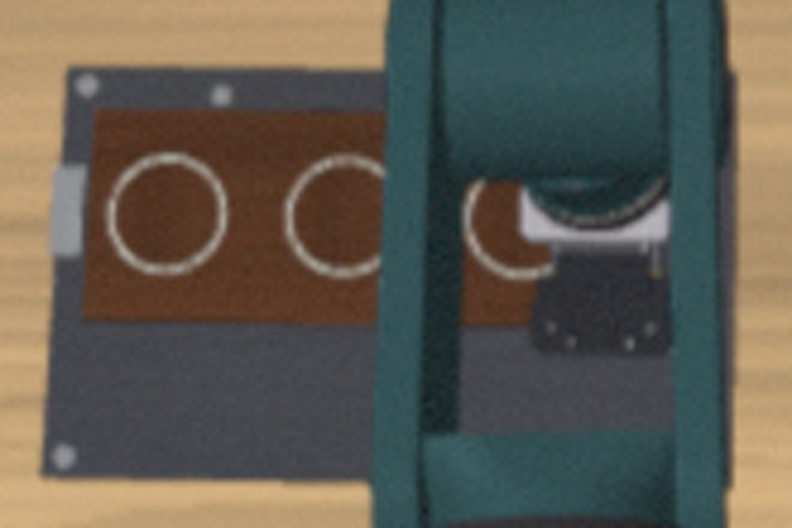

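Call:
{"op": "send_rows", "data": {
  "increments": [
    [1,0,0,-0.001,0],
    [1,0,0,-0.002,0],
    [1,0,0,-0.003,0],
    [1,0,0,-0.003,0]
  ]
}}

```text
time: 10.97
tool_pos: [0.5539, 0.0686, 0.0186]
ee_rot: [0.169, 1.56, -1.419]
wrist_force: [-1.0, -14.0, 3.5]
width: 0.0939
```

```bash
python3 - <<'E'
from h import *
go(.552,.0687,.0165,np.radians(-0.8))
E
```

```text
t 10.97 pos [0.5539 0.0686 0.0186] jawyaw -0.9 q6 0.05 F [ -0.98 -14.04   3.55] w 0.0939
delta [ 0.0021 -0.0019 -0.0001] roll -0.002 |d| 0.003
```

Call:
{"op": "send_rows", "data": {
  "increments": [
    [1,0,0,0.01,0],
    [1,0,0,0.02,0],
    [1,-0.04,0,0.025,0],
    [1,-0.08,0,0.03,0],
    [1,-0.11,0,0.06,0]
  ]
}}

```text
time: 11.38
tool_pos: [0.5525, 0.0174, 0.1293]
ee_rot: [2.589, 1.567, 1.006]
wrist_force: [1.6, -1.2, 0.4]
width: 0.0941
```

Call:
{"op": "send_rows", "data": {
  "increments": [
    [1,0,0,0.04,0],
    [1,0,0,0.08,0],
    [1,0,0,0.1,0],
    [1,0,0,0.1,0],
    [1,0,0,0.1,0]
  ]
}}

```text
time: 11.8
tool_pos: [0.5502, -0.0859, 0.1265]
ee_rot: [-3.094, 1.569, 1.599]
wrist_force: [-0.5, 0.3, -0.9]
width: 0.0941
```

```bash
python3 - <<'E'
from h import *
go(.531,-.092,.135,np.radians(0))
s=crop("top","b8",175,155,340,265,4.8)
def f(u,v,z,b=(175,155),k=4.8): return p2w(s,b[0]+(u+.5)/k-.5,b[1]+(v+.5)/k-.5,z)[:2]
# detect circles via white mask components
im=s["image"].astype(int); m=(im.min(2)>110).astype(np.uint8); m[:, :195]=0;m[:,316:]=0;m[:185]=0;m[240:]=0
n,l,stt,c=cv2.connectedComponentsWithStats(m)
for i in range(1,n):
    if stt[i,4]>15:
        x,y,w,h=stt[i,:4];print(stt[i],p2w(s,x+(w-1)/2,y+(h-1)/2,.024).round(4))
E
```

```text
t 11.8 pos [ 0.5502 -0.0859  0.1265] jawyaw -1.1 q6 -0.24 F [-0.46  0.33 -0.88] w 0.0941
delta [-0.0085 -0.0191  0.0064] roll -0.019 |d| 0.022
[199 187  20   8  36] [0.5778 0.3251 0.024 ]
[235 188  24  25  81] [0.5516 0.2216 0.024 ]
[271 188  26  25 108] [0.5512 0.1225 0.024 ]
[215 193   7  17  25] [0.5492 0.2983 0.024 ]
[198 196  11  16  30] [0.5426 0.3385 0.024 ]
```

View pics/b8.png

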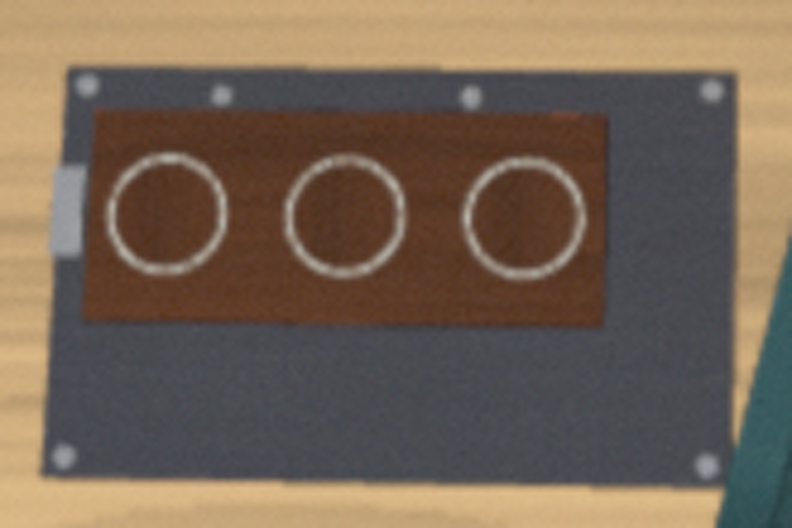

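Call:
{"op": "send_rows", "data": {
  "increments": [
    [1,0,-0.019,0.006,-0.02],
    [1,0,-0.019,0.006,-0.02],
    [1,0.03,-0.019,0.006,-0.02],
    [1,0.06,-0.019,0.006,-0.02],
    [1,0.07,-0.019,0.006,-0.02]
  ]
}}

```text
time: 12.27
tool_pos: [0.529, -0.0887, 0.0525]
ee_rot: [-1.991, 1.564, 2.726]
wrist_force: [-0.1, -0.0, -0.7]
width: 0.0938
```

```bash
python3 - <<'E'
from h import *
go(.531,-.092,.022,0)
crop("side","t1",310,180,430,300,5)
E
```

```text
t 12.27 pos [ 0.529  -0.0887  0.0525] jawyaw 0.3 q6 -0.28 F [-0.09 -0.01 -0.73] w 0.0938
delta [0.0305 0.0022 0.0034] roll 0.005 |d| 0.031
```

View pics/t1.png

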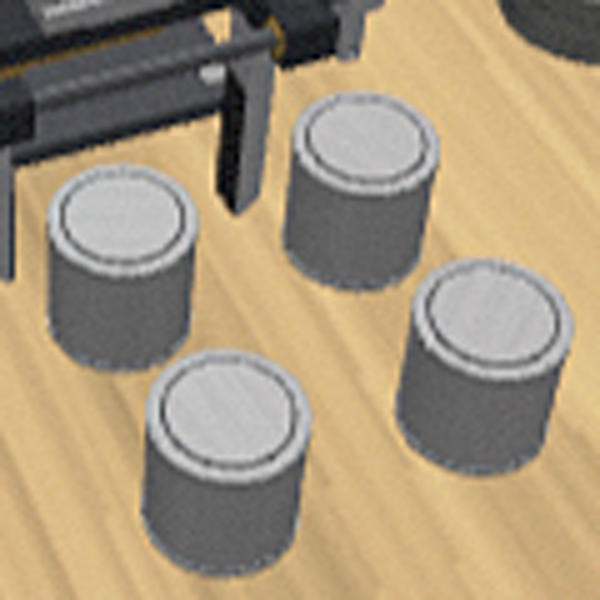

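Call:
{"op": "send_rows", "data": {
  "increments": [
    [1,0.015,0.002,0.003,0],
    [1,0.03,0.002,0.003,0],
    [1,0.03,0.002,0.003,0],
    [-1,0.03,0.002,0.003,0],
    [-1,0.03,0.002,0.003,0]
  ]
}}

```text
time: 12.73
tool_pos: [0.5344, -0.0938, 0.0282]
ee_rot: [1.441, 1.569, -0.126]
wrist_force: [-0.5, -0.0, 0.1]
width: 0.084
```

Call:
{"op": "send_rows", "data": {
  "increments": [
    [-1,0,0,0,0],
    [-1,0,0,0,0],
    [-1,0,0,0,0],
    [-1,0,0,0,0],
    [-1,0,0,0,0]
  ]
}}

```text
time: 13.15
tool_pos: [0.5333, -0.0941, 0.0275]
ee_rot: [1.261, 1.57, -0.307]
wrist_force: [-1.3, 1.1, 4.1]
width: 0.0598
```

Call:
{"op": "send_rows", "data": {
  "increments": [
    [-1,-0.015,0,0,0],
    [-1,-0.035,0,0,0],
    [-1,-0.06,0,0,0],
    [-1,-0.08,0,0,0],
    [-1,-0.08,0,0,0]
  ]
}}

```text
time: 13.57
tool_pos: [0.5363, -0.0948, 0.1116]
ee_rot: [1.32, 1.561, -0.248]
wrist_force: [0.8, -1.0, -0.6]
width: 0.0598
```

Call:
{"op": "send_rows", "data": {
  "increments": [
    [-1,0,0,0,0],
    [-1,0,0,0,0],
    [-1,0,0,0,0]
  ]
}}

```text
time: 13.82
tool_pos: [0.532, -0.0937, 0.1043]
ee_rot: [-1.883, 1.567, 2.832]
wrist_force: [0.3, 0.3, -1.2]
width: 0.0597
```

```bash
python3 - <<'E'
from h import *
F=[]
for i in range(4):
    crop("side","t2",310,180,430,300,5);F.append(robot.get_obs()["wrist_force"])
print(np.round(F,2)); go(.551,.1217,.034,0)
E
```

```text
[[-0.57 -0.05 -1.2 ]
 [ 0.72 -0.17 -1.11]
 [-0.61 -0.34 -0.63]
 [ 0.18  0.88 -1.15]]
t 14.02 pos [ 0.5327 -0.0938  0.1053] jawyaw 0.2 q6 -0.28 F [ 0.18  0.88 -1.15] w 0.0599
delta [ 0.0715  0.0191 -0.2154] roll 0.003 |d| 0.228
```

View pics/t2.png

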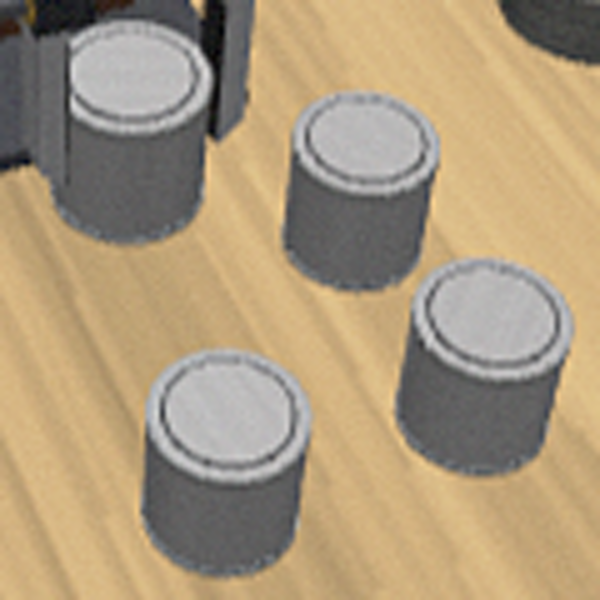

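The wrist force reads about -1.0 N in z, so this tin is about 0.1 kg: light. It goes to the tray.

```bash
python3 - <<'E'
from h import *
go(.485,-.337,.125,0)
E
```

```text
t 14.02 pos [ 0.5327 -0.0938  0.1053] jawyaw 0.2 q6 -0.28 F [ 0.18  0.88 -1.15] w 0.0599
delta [-0.0197 -0.0484  0.243 ] roll 0.003 |d| 0.249
```

Call:
{"op": "send_rows", "data": {
  "increments": [
    [-1,-0.02,-0.005,0.02,0],
    [-1,-0.02,-0.01,0.05,0],
    [-1,-0.02,-0.017,0.085,0],
    [-1,-0.02,-0.024,0.12,0],
    [-1,-0.02,-0.03,0.15,0]
  ]
}}

```text
time: 14.43
tool_pos: [0.5031, -0.2459, 0.1264]
ee_rot: [-0.863, 1.57, -2.431]
wrist_force: [1.0, 0.9, 0.1]
width: 0.0597
```

Call:
{"op": "send_rows", "data": {
  "increments": [
    [-1,0,-0.006,0.03,0],
    [-1,0,-0.012,0.06,0],
    [-1,0,-0.018,0.08,0],
    [-1,0,-0.018,0.093,0],
    [-1,0,-0.018,0.093,0]
  ]
}}

```text
time: 14.85
tool_pos: [0.4855, -0.3394, 0.1259]
ee_rot: [-1.48, 1.57, -3.051]
wrist_force: [0.5, 0.6, -1.1]
width: 0.0598
```

```bash
python3 - <<'E'
from h import *
crop("side","t3",300,200,520,400,3)
go(.485,-.337,.0345,0)
E
```

```text
t 14.9 pos [ 0.4859 -0.3376  0.126 ] jawyaw 0.1 q6 -0.7 F [-0.03  0.48 -0.68] w 0.0595
delta [ 0.0915 -0.0009 -0.0005] roll 0.001 |d| 0.092
```

View pics/t3.png

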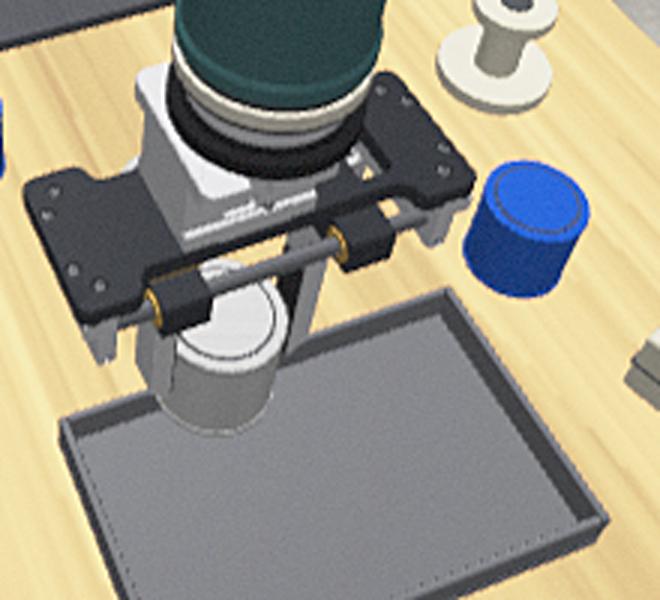

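Call:
{"op": "send_rows", "data": {
  "increments": [
    [-1,0.03,0,0,0],
    [-1,0.055,0,0,0],
    [-1,0.072,0,0,0],
    [-1,0.08,0,0,0],
    [-1,0.08,0,0,0]
  ]
}}

```text
time: 15.32
tool_pos: [0.4852, -0.3344, 0.044]
ee_rot: [-2.394, 1.565, 2.324]
wrist_force: [-0.4, 0.6, -0.9]
width: 0.0596
```

```bash
python3 - <<'E'
from h import *
go(.485,-.337,.0335,0)
E
```

```text
t 15.32 pos [ 0.4852 -0.3344  0.044 ] jawyaw 0.3 q6 -0.71 F [-0.35  0.63 -0.95] w 0.0596
delta [ 0.0105 -0.0002  0.0026] roll 0.005 |d| 0.011
```

Call:
{"op": "send_rows", "data": {
  "increments": [
    [-1,0.005,0,0.002,0],
    [-1,0.01,0,0.002,0],
    [-1,0.01,0,0.002,0],
    [0.5,0.01,0,0.002,0],
    [0.5,0.01,0,0.002,0]
  ]
}}

```text
time: 15.73
tool_pos: [0.4866, -0.3396, 0.0378]
ee_rot: [0.946, 1.569, -0.622]
wrist_force: [0.5, 0.2, 0.5]
width: 0.0683
```

Call:
{"op": "send_rows", "data": {
  "increments": [
    [0.5,0,0,0,0],
    [0.5,0,0,0,0],
    [0.5,-0.02,0,0,0],
    [0.5,-0.05,0,0,0],
    [0.5,-0.08,0,0,0]
  ]
}}

```text
time: 16.15
tool_pos: [0.4852, -0.3386, 0.1165]
ee_rot: [-2.324, 1.568, 2.392]
wrist_force: [1.0, -0.5, -0.1]
width: 0.0707
```

```bash
python3 - <<'E'
from h import *
crop("side","t4",300,200,520,400,3)
go(.530,-.1943,.115,0)
E
```

```text
t 16.2 pos [ 0.4887 -0.3414  0.1253] jawyaw 0.2 q6 -0.71 F [ 1.48 -1.14  3.7 ] w 0.0706
delta [ 0.0096  0.0416 -0.1471] roll 0.003 |d| 0.153
```

View pics/t4.png

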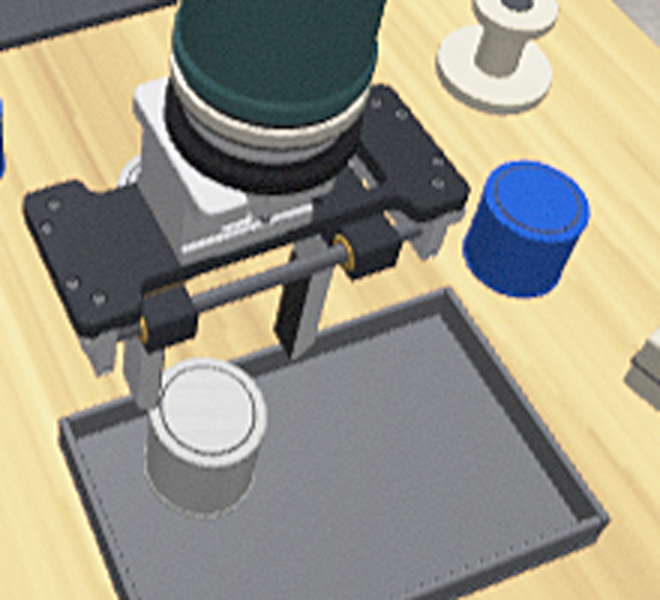

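Call:
{"op": "send_rows", "data": {
  "increments": [
    [1,0,0.01,-0.035,0],
    [1,0,0.02,-0.07,0],
    [1,0,0.032,-0.11,0],
    [1,0,0.042,-0.147,0],
    [1,0,0.042,-0.147,0]
  ]
}}

```text
time: 16.62
tool_pos: [0.5291, -0.1858, 0.117]
ee_rot: [2.649, 1.567, 1.087]
wrist_force: [-0.4, -0.2, -0.6]
width: 0.0938
```

```bash
python3 - <<'E'
from h import *
crop("top","t5",340,140,515,260,4.5)
go(.530,-.1943,.023,0)
E
```

```text
t 16.67 pos [ 0.5285 -0.1889  0.117 ] jawyaw 0.5 q6 -0.45 F [-1.01 -0.34  0.78] w 0.0938
delta [0.094  0.0014 0.0054] roll 0.008 |d| 0.094
```

View pics/t5.png

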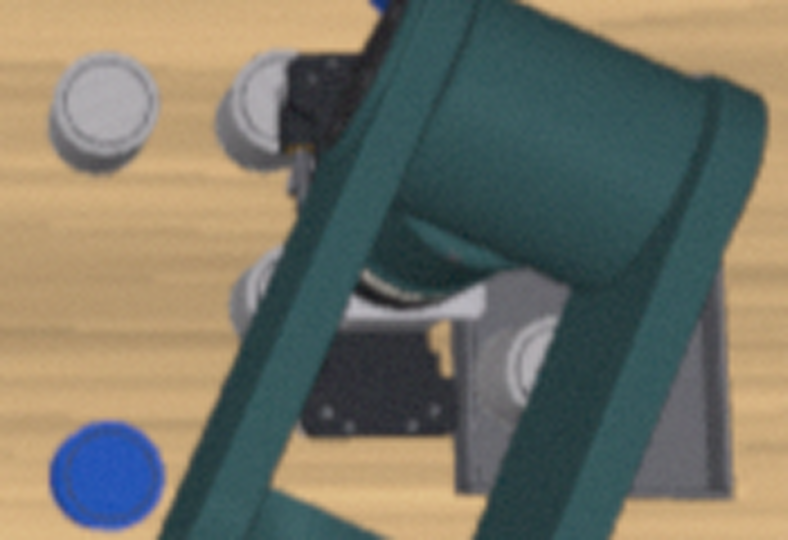

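Call:
{"op": "send_rows", "data": {
  "increments": [
    [1,0.02,0.001,0.004,0],
    [1,0.055,0.001,0.004,0],
    [1,0.08,0.001,0.004,0],
    [1,0.094,0.001,0.004,0],
    [1,0.094,0.001,0.004,0]
  ]
}}

```text
time: 17.08
tool_pos: [0.5253, -0.1959, 0.0182]
ee_rot: [-1.973, 1.563, 2.741]
wrist_force: [-0.6, 0.3, -0.5]
width: 0.0939
```

Call:
{"op": "send_rows", "data": {
  "increments": [
    [-1,0,0,0,0],
    [-1,0,0,0,0],
    [-1,0,0,0,0],
    [-1,0,0,0,0],
    [-1,0,0,0,0]
  ]
}}

```text
time: 17.5
tool_pos: [0.5295, -0.1966, 0.0241]
ee_rot: [1.126, 1.568, -0.442]
wrist_force: [0.1, 0.2, -0.8]
width: 0.0639
```

Call:
{"op": "send_rows", "data": {
  "increments": [
    [-1,0,0,0,0],
    [-1,-0.02,0,0,0],
    [-1,-0.05,0,0,0],
    [-1,-0.075,0,0,0],
    [-1,-0.1,0,0,0]
  ]
}}

```text
time: 17.92
tool_pos: [0.5278, -0.1956, 0.1226]
ee_rot: [-2.05, 1.568, 2.665]
wrist_force: [-0.1, -0.2, -3.3]
width: 0.0593
```

Call:
{"op": "send_rows", "data": {
  "increments": [
    [-1,0,0,0,0],
    [-1,0,0,0,0],
    [-1,0,0,0,0]
  ]
}}

```text
time: 18.17
tool_pos: [0.5274, -0.1954, 0.1202]
ee_rot: [-2.036, 1.567, 2.679]
wrist_force: [0.1, -0.1, -4.1]
width: 0.0602
```

```bash
python3 - <<'E'
from h import *
F=[]
for i in range(5):
    crop("side","t6",300,160,460,320,4);F.append(robot.get_obs()["wrist_force"])
print(np.round(F,2)[:,2]); go(.551,.1217,.16,0)
E
```

```text
[-3.6  -4.04 -4.08 -4.4  -4.05]
t 18.42 pos [ 0.5277 -0.1956  0.1206] jawyaw 0.2 q6 -0.46 F [-0.61  0.49 -4.05] w 0.0594
delta [-0.0389  0.0241 -0.3173] roll 0.003 |d| 0.321
```

View pics/t6.png

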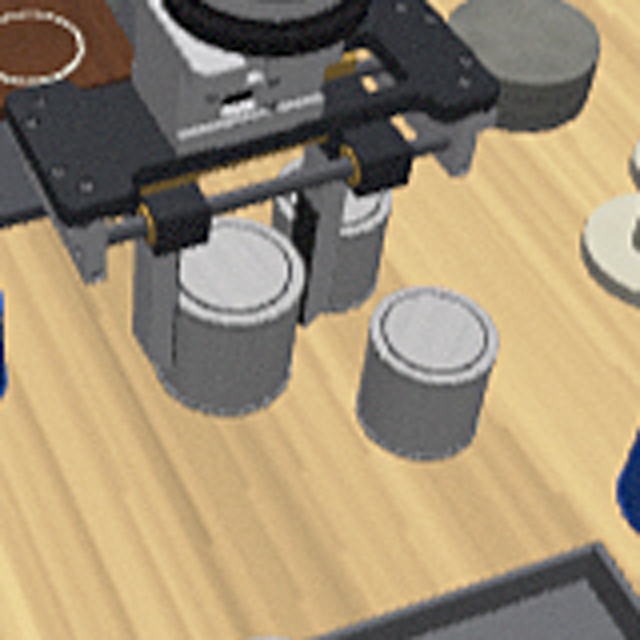

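Fz is about -4.1 N, so this one is full. It goes to circle 3, the farthest.

Call:
{"op": "send_rows", "data": {
  "increments": [
    [-1,0,0.001,-0.015,0],
    [-1,0,0.002,-0.04,0],
    [-1,0,0.004,-0.07,0],
    [-1,0,0.005,-0.1,0],
    [-1,0,0.006,-0.13,0]
  ]
}}

```text
time: 18.83
tool_pos: [0.5338, -0.0638, 0.1223]
ee_rot: [-2.674, 1.57, 2.041]
wrist_force: [0.8, -1.1, -3.8]
width: 0.0594
```

Call:
{"op": "send_rows", "data": {
  "increments": [
    [-1,0,0.002,-0.03,0],
    [-1,0,0.003,-0.06,0],
    [-1,0,0.005,-0.09,0],
    [-1,0,0.006,-0.12,0],
    [-1,0,0.008,-0.15,0]
  ]
}}

```text
time: 19.25
tool_pos: [0.5409, 0.0865, 0.1224]
ee_rot: [-2.361, 1.57, 2.355]
wrist_force: [-0.1, 0.5, -4.1]
width: 0.0593
```

Call:
{"op": "send_rows", "data": {
  "increments": [
    [-1,0,0.002,-0.03,0],
    [-1,0,0.003,-0.06,0],
    [-1,0,0.005,-0.09,0],
    [-1,0,0.006,-0.12,0],
    [-1,0,0.008,-0.15,0]
  ]
}}

```text
time: 19.67
tool_pos: [0.5482, 0.2364, 0.1223]
ee_rot: [-1.919, 1.57, 2.797]
wrist_force: [-0.2, -0.5, -4.1]
width: 0.0594
```

```bash
python3 - <<'E'
from h import *
go(.554,.3217,.12,0)
E
```

```text
t 19.67 pos [0.5482 0.2364 0.1223] jawyaw 0.2 q6 0.31 F [-0.23 -0.54 -4.1 ] w 0.0594
delta [ 0.0023  0.0061 -0.0852] roll 0.004 |d| 0.085
```

Call:
{"op": "send_rows", "data": {
  "increments": [
    [-1,0,0.002,-0.03,0],
    [-1,0,0.004,-0.055,0],
    [-1,0,0.006,-0.075,0],
    [-1,0,0.006,-0.085,0],
    [-1,0,0.006,-0.085,0]
  ]
}}

```text
time: 20.08
tool_pos: [0.5538, 0.3217, 0.122]
ee_rot: [-1.987, 1.569, 2.732]
wrist_force: [0.3, 0.6, -3.3]
width: 0.0597
```

```bash
python3 - <<'E'
from h import *
s=crop("side","t7",200,60,360,220,4)
go(.554,.3217,.06,0)
E
```

```text
t 20.13 pos [0.5542 0.3198 0.1221] jawyaw 0.3 q6 0.43 F [-0.66  0.47 -3.8 ] w 0.0595
delta [ 0.0621 -0.0001 -0.002 ] roll 0.005 |d| 0.062
```

View pics/t7.png

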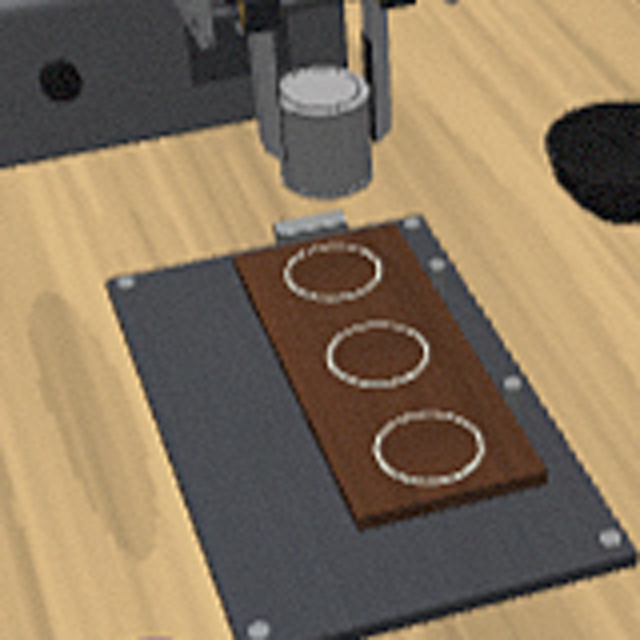

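Call:
{"op": "send_rows", "data": {
  "increments": [
    [-1,0.02,0,-0.002,0],
    [-1,0.042,0,-0.002,0],
    [-1,0.058,0,-0.002,0],
    [-1,0.064,0,-0.002,0],
    [-1,0.066,0,-0.002,0]
  ]
}}

```text
time: 20.55
tool_pos: [0.5539, 0.3191, 0.0546]
ee_rot: [-1.036, 1.566, -2.605]
wrist_force: [-0.6, -0.6, -4.4]
width: 0.0596
```

Call:
{"op": "send_rows", "data": {
  "increments": [
    [-1,0,0,0,0],
    [-1,0,0,0,0]
  ]
}}

```text
time: 20.72
tool_pos: [0.556, 0.3208, 0.0583]
ee_rot: [1.957, 1.568, 0.388]
wrist_force: [0.4, -0.1, -3.6]
width: 0.0594
```

```bash
python3 - <<'E'
from h import *
s=crop("side","t8",200,60,360,220,4)
go(.554,.3217,.0495,0)
E
```

```text
t 20.77 pos [0.5562 0.3211 0.0586] jawyaw 0.1 q6 0.43 F [-0.26  0.96 -2.59] w 0.0591
delta [ 0.0091 -0.0022 -0.0006] roll 0.002 |d| 0.009
```

View pics/t8.png

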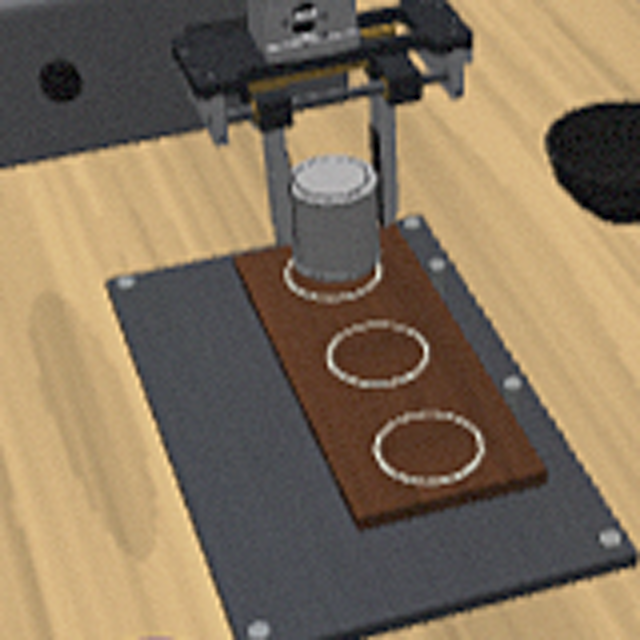

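Call:
{"op": "send_rows", "data": {
  "increments": [
    [-1,0.003,-0.002,0,0],
    [-1,0.006,-0.002,0,0],
    [-1,0.008,-0.002,0,0],
    [-1,0.008,-0.002,0,0],
    [-1,0.008,-0.002,0,0]
  ]
}}

```text
time: 21.18
tool_pos: [0.5528, 0.321, 0.0484]
ee_rot: [-1.163, 1.57, -2.731]
wrist_force: [-1.1, -0.1, -4.7]
width: 0.0596
```

```bash
python3 - <<'E'
from h import *
s=crop("side","t9",240,70,340,170,6)
go(.554,.3217,.0485,0)
E
```

```text
t 21.23 pos [0.553  0.3211 0.0486] jawyaw 0.2 q6 0.43 F [-0.73  1.04 -4.42] w 0.0595
delta [ 0.0001  0.001  -0.0006] roll 0.003 |d| 0.001
```

View pics/t9.png

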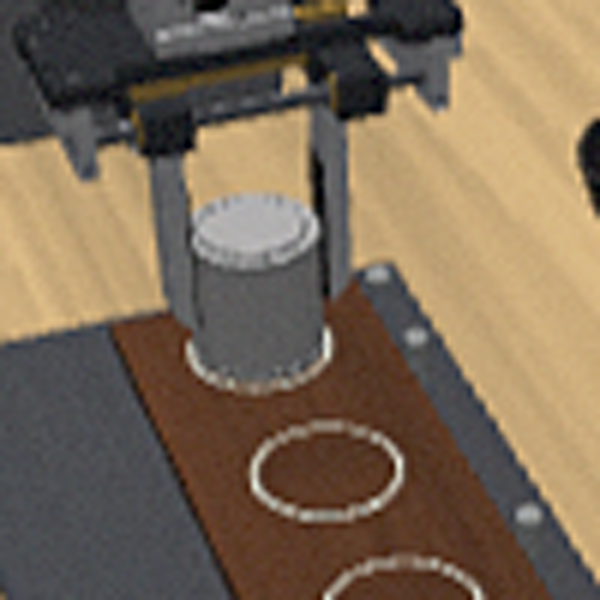

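Call:
{"op": "send_rows", "data": {
  "increments": [
    [-1,0.001,0.001,0,0],
    [-1,0.002,0.001,0,0],
    [-1,0.002,0.001,0,0]
  ]
}}

```text
time: 21.48
tool_pos: [0.5543, 0.3213, 0.0478]
ee_rot: [2.16, 1.57, 0.592]
wrist_force: [-2.3, -1.0, 1.6]
width: 0.0598
```

```bash
python3 - <<'E'
from h import *
go(.554,.3217,.0485,0)
E
```

```text
t 21.48 pos [0.5543 0.3213 0.0478] jawyaw 0.2 q6 0.43 F [-2.32 -1.04  1.65] w 0.0598
delta [-0.0007 -0.0003 -0.0004] roll 0.003 |d| 0.001
```

Contact made; release and rise.

Call:
{"op": "send_rows", "data": {
  "increments": [
    [0.5,0,0,0,0],
    [0.5,0,0,0,0],
    [0.5,0,0,0,0],
    [0.5,0,0,0,0],
    [0.5,-0.01,0,0,0]
  ]
}}

```text
time: 21.9
tool_pos: [0.5527, 0.3203, 0.0546]
ee_rot: [-1.141, 1.566, -2.708]
wrist_force: [-0.2, -0.3, -0.2]
width: 0.0706
```

Call:
{"op": "send_rows", "data": {
  "increments": [
    [0.5,-0.03,0,0,0],
    [0.5,-0.065,0,0,0],
    [0.5,-0.09,0,0.02,0],
    [1,-0.09,0,0.05,0],
    [1,-0.09,0,0.08,0]
  ]
}}

```text
time: 22.32
tool_pos: [0.5559, 0.2414, 0.151]
ee_rot: [1.874, 1.563, 0.308]
wrist_force: [0.6, -1.1, 0.0]
width: 0.0803
```

```bash
python3 - <<'E'
from h import *
s=crop("side","t10",200,60,360,220,4)
go(.6434,-.1902,.13,0)
E
```

```text
t 22.37 pos [0.5556 0.2351 0.1496] jawyaw -0.0 q6 0.31 F [-0.24 -2.   -0.97] w 0.0843
delta [0.0216 0.0878 0.4252] roll -0.0 |d| 0.435
```

View pics/t10.png

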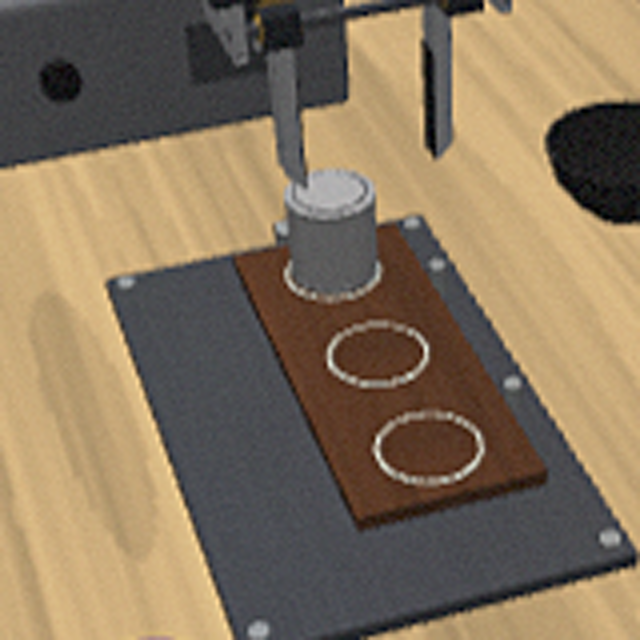

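Call:
{"op": "send_rows", "data": {
  "increments": [
    [1,0,0.01,0.04,0],
    [1,0,0.02,0.08,0],
    [1,0,0.03,0.12,0],
    [1,0,0.04,0.16,0],
    [1,0,0.05,0.2,0]
  ]
}}

```text
time: 22.78
tool_pos: [0.6053, 0.0395, 0.1477]
ee_rot: [1.659, 1.569, 0.092]
wrist_force: [0.4, -0.5, 0.2]
width: 0.0939
```

Call:
{"op": "send_rows", "data": {
  "increments": [
    [1,0.005,0.01,0.04,0],
    [1,0.01,0.02,0.08,0],
    [1,0.02,0.03,0.11,0],
    [1,0.02,0.036,0.123,0],
    [1,0.02,0.036,0.123,0]
  ]
}}

```text
time: 23.2
tool_pos: [0.6416, -0.0847, 0.126]
ee_rot: [-1.408, 1.57, -2.98]
wrist_force: [-0.7, 0.5, -0.7]
width: 0.0937
```

```bash
python3 - <<'E'
from h import *
s=crop("side","t11",310,160,430,280,5)
go(.6429,-.0884,.023,0)
E
```

```text
t 23.25 pos [ 0.6414 -0.0823  0.1266] jawyaw 0.0 q6 -0.22 F [-0.37  0.33  0.36] w 0.094
delta [0.1036 0.0015 0.0062] roll 0.001 |d| 0.104
```

View pics/t11.png

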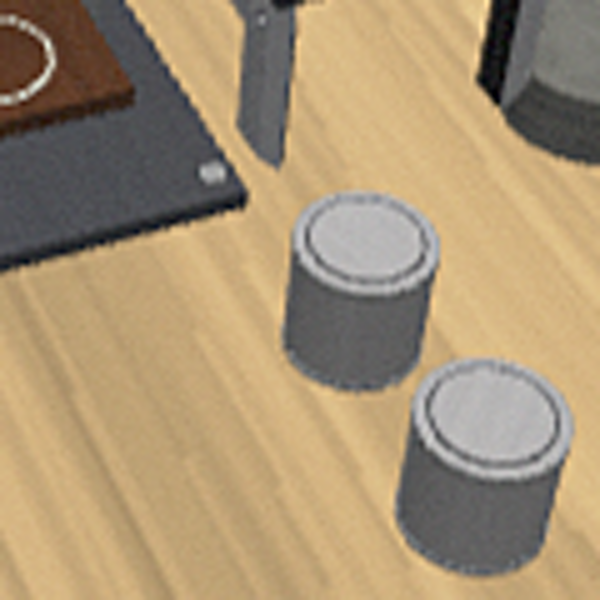

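Call:
{"op": "send_rows", "data": {
  "increments": [
    [1,0.02,0.001,0.004,0],
    [1,0.055,0.001,0.005,0],
    [1,0.085,0.001,0.005,0],
    [1,0.1,0.001,0.005,0],
    [1,0.103,0.001,0.005,0]
  ]
}}

```text
time: 23.67
tool_pos: [0.6394, -0.0832, 0.0199]
ee_rot: [-1.933, 1.563, 2.785]
wrist_force: [-0.3, -0.2, -0.7]
width: 0.0942
```

Call:
{"op": "send_rows", "data": {
  "increments": [
    [1,0,0,0,0],
    [-1,0,0,0,0],
    [-1,0,0,0,0],
    [-1,0,0,0,0],
    [-1,0,0,0,0]
  ]
}}

```text
time: 24.08
tool_pos: [0.6434, -0.0867, 0.0257]
ee_rot: [1.406, 1.568, -0.161]
wrist_force: [0.4, 0.4, -0.2]
width: 0.0706
```

Call:
{"op": "send_rows", "data": {
  "increments": [
    [-1,0,0,0,0],
    [-1,0,0,0,0],
    [-1,-0.03,0,0,0],
    [-1,-0.06,0,0,0],
    [-1,-0.1,0,0,0]
  ]
}}

```text
time: 24.5
tool_pos: [0.6401, -0.0864, 0.1211]
ee_rot: [-1.811, 1.563, 2.904]
wrist_force: [0.7, -0.7, -1.3]
width: 0.0596
```

Call:
{"op": "send_rows", "data": {
  "increments": [
    [-1,0,0,0,0],
    [-1,0,0,0,0],
    [-1,0,0,0,0]
  ]
}}

```text
time: 24.75
tool_pos: [0.642, -0.0867, 0.1232]
ee_rot: [-1.941, 1.57, 2.774]
wrist_force: [-0.3, 0.1, -1.2]
width: 0.0594
```

```bash
python3 - <<'E'
from h import *
F=[]
for i in range(5):
    crop("side","t12",300,140,460,300,4);F.append(robot.get_obs()["wrist_force"])
print(np.round(F,2)[:,2]); go(.5525,.2217,.122,0)
E
```

```text
[-1.3  -1.62 -0.9  -0.96 -0.92]
t 25.0 pos [ 0.6412 -0.0865  0.1214] jawyaw 0.2 q6 -0.22 F [-0.14  0.6  -0.92] w 0.0594
delta [ 0.     -0.0878 -0.3085] roll 0.003 |d| 0.321
```

View pics/t12.png

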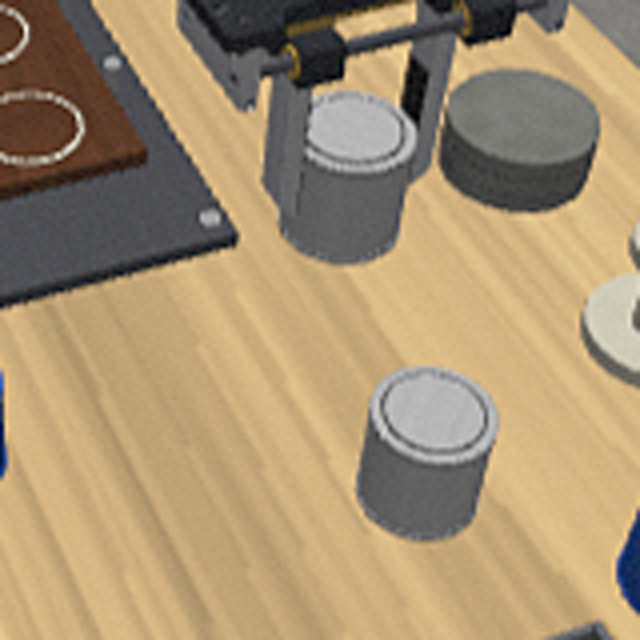

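This one is light (about 0.1 kg), so it goes to the tray at (0.60, -0.345).

Call:
{"op": "send_rows", "data": {
  "increments": [
    [-1,-0.01,-0.002,0.02,0],
    [-1,-0.01,-0.007,0.05,0],
    [-1,-0.01,-0.012,0.08,0],
    [-1,-0.01,-0.018,0.11,0],
    [-1,-0.01,-0.024,0.145,0]
  ]
}}

```text
time: 25.42
tool_pos: [0.6182, -0.2319, 0.1326]
ee_rot: [-2.344, 1.569, 2.373]
wrist_force: [-0.3, -0.1, -0.6]
width: 0.0595
```

Call:
{"op": "send_rows", "data": {
  "increments": [
    [-1,0,-0.006,0.03,0],
    [-1,0,-0.01,0.06,0],
    [-1,0,-0.015,0.085,0],
    [-1,0,-0.018,0.105,0],
    [-1,0,-0.018,0.113,0]
  ]
}}

```text
time: 25.83
tool_pos: [0.5995, -0.3479, 0.1321]
ee_rot: [-1.61, 1.569, 3.102]
wrist_force: [-0.5, 0.2, -1.0]
width: 0.0595
```

```bash
python3 - <<'E'
from h import *
s=crop("top","t13",340,140,515,260,4.5)
crop("side","t13s",300,200,520,400,3)
go(.60,-.345,.033,0)
E
```

```text
t 25.93 pos [ 0.6004 -0.3459  0.1323] jawyaw 0.0 q6 -0.61 F [-0.02  0.19 -0.27] w 0.0596
delta [ 0.0993 -0.0003 -0.0008] roll 0.001 |d| 0.099
```

View pics/t13s.png

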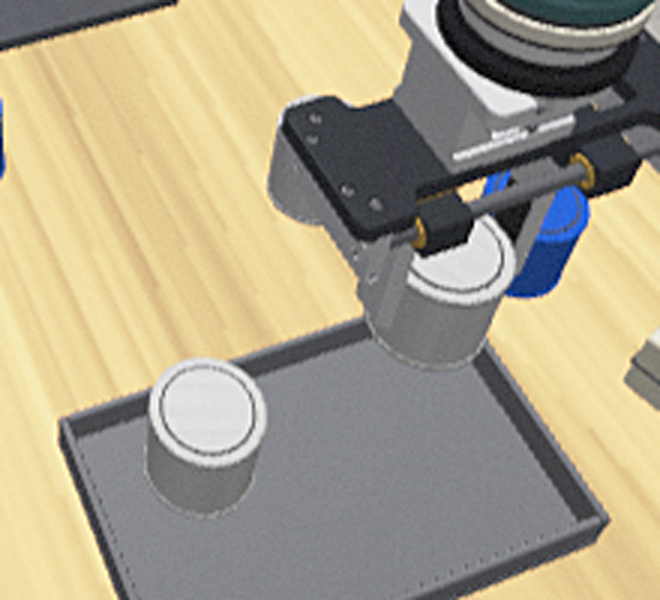

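Call:
{"op": "send_rows", "data": {
  "increments": [
    [-1,0.03,0,0,0],
    [-1,0.06,0,0,0],
    [-1,0.08,0,0,0],
    [-1,0.088,0,0,0],
    [-1,0.09,0,0,0]
  ]
}}

```text
time: 26.35
tool_pos: [0.6001, -0.3421, 0.0405]
ee_rot: [-2.281, 1.565, 2.436]
wrist_force: [-0.1, -0.6, -1.1]
width: 0.0596
```

Call:
{"op": "send_rows", "data": {
  "increments": [
    [-1,0.004,0,0,0],
    [-1,0.008,0,0,0],
    [-1,0.01,0,0,0],
    [-1,0.01,0,0,0]
  ]
}}

```text
time: 26.68
tool_pos: [0.6016, -0.3449, 0.0346]
ee_rot: [1.078, 1.569, -0.489]
wrist_force: [0.2, -0.9, -0.4]
width: 0.0594
```

```bash
python3 - <<'E'
from h import *
go(.60,-.345,.031,0)
E
```

```text
t 26.68 pos [ 0.6016 -0.3449  0.0346] jawyaw 0.2 q6 -0.61 F [ 0.19 -0.88 -0.44] w 0.0594
delta [ 0.0036 -0.0016  0.    ] roll 0.003 |d| 0.004
```

Call:
{"op": "send_rows", "data": {
  "increments": [
    [-1,0.002,0,0,0],
    [-1,0.003,0,0,0],
    [-1,0.003,0,0,0],
    [0.5,0.003,0,0,0],
    [0.5,0.003,0,0,0]
  ]
}}

```text
time: 27.1
tool_pos: [0.6012, -0.345, 0.0311]
ee_rot: [1.079, 1.57, -0.489]
wrist_force: [-1.3, -0.2, -0.7]
width: 0.0687
```

Call:
{"op": "send_rows", "data": {
  "increments": [
    [0.5,0,0,0,0],
    [0.5,0,0,0,0],
    [0.5,-0.02,0,0,0],
    [0.5,-0.05,0,0,0],
    [0.5,-0.09,0,0,0]
  ]
}}

```text
time: 27.52
tool_pos: [0.599, -0.3435, 0.1173]
ee_rot: [-2.188, 1.562, 2.527]
wrist_force: [0.3, -0.3, -0.3]
width: 0.0708
```

```bash
python3 - <<'E'
from h import *
crop("side","t14",300,200,520,400,3)
go(.6434,-.1902,.12,0)
E
```

```text
t 27.57 pos [ 0.6038 -0.3466  0.131 ] jawyaw 0.2 q6 -0.61 F [ 1.63 -1.05  6.18] w 0.0704
delta [ 0.0103  0.04   -0.1564] roll 0.003 |d| 0.162
```

View pics/t14.png

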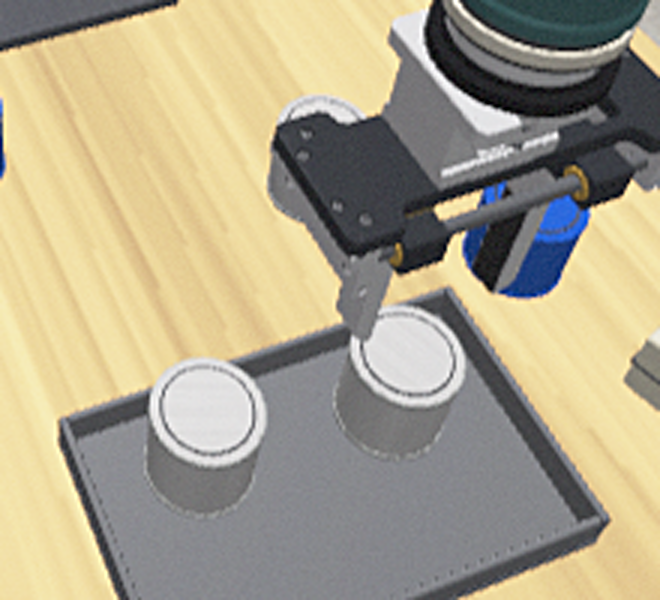

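Call:
{"op": "send_rows", "data": {
  "increments": [
    [1,0,0.01,-0.03,0],
    [1,0,0.02,-0.07,0],
    [1,0,0.03,-0.11,0],
    [1,0,0.038,-0.145,0],
    [1,0,0.04,-0.157,0]
  ]
}}

```text
time: 27.98
tool_pos: [0.6418, -0.1825, 0.121]
ee_rot: [2.523, 1.568, 0.96]
wrist_force: [0.3, 0.3, 0.3]
width: 0.0939
```

```bash
python3 - <<'E'
from h import *
crop("side","t15",310,160,430,280,5)
go(.6434,-.1902,.024,0)
E
```

```text
t 28.03 pos [ 0.6418 -0.1823  0.121 ] jawyaw 0.5 q6 -0.37 F [0.49 0.83 0.14] w 0.094
delta [0.097  0.0015 0.0082] roll 0.009 |d| 0.097
```

View pics/t15.png

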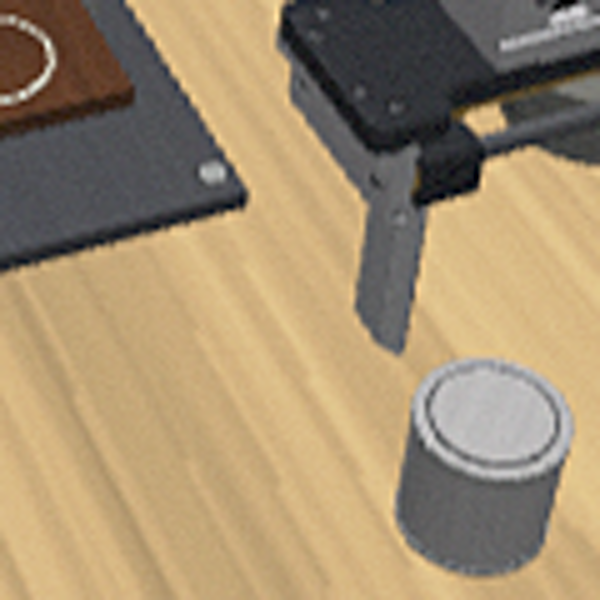

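Call:
{"op": "send_rows", "data": {
  "increments": [
    [1,0.02,0.001,0.005,0],
    [1,0.05,0.001,0.007,0],
    [1,0.08,0.001,0.007,0],
    [1,0.094,0.001,0.007,0],
    [1,0.097,0.001,0.007,0]
  ]
}}

```text
time: 28.45
tool_pos: [0.6386, -0.195, 0.019]
ee_rot: [-1.886, 1.563, 2.828]
wrist_force: [-0.4, 0.1, -0.0]
width: 0.094
```

Call:
{"op": "send_rows", "data": {
  "increments": [
    [1,0,0,0,0],
    [-1,0,0,0,0],
    [-1,0,0,0,0],
    [-1,0,0,0,0],
    [-1,0,0,0,0]
  ]
}}

```text
time: 28.87
tool_pos: [0.6426, -0.1951, 0.0256]
ee_rot: [1.201, 1.568, -0.367]
wrist_force: [-0.6, 0.5, -0.2]
width: 0.0706
```

Call:
{"op": "send_rows", "data": {
  "increments": [
    [-1,0,0,0,0],
    [-1,0,0,0,0],
    [-1,-0.03,0,0,0],
    [-1,-0.06,0,0,0],
    [-1,-0.1,0,0,0]
  ]
}}

```text
time: 29.28
tool_pos: [0.6389, -0.1936, 0.1197]
ee_rot: [-1.947, 1.561, 2.768]
wrist_force: [0.0, -0.4, -4.0]
width: 0.0592
```

Call:
{"op": "send_rows", "data": {
  "increments": [
    [-1,0,0,0,0],
    [-1,0,0,0,0],
    [-1,0,0,0,0]
  ]
}}

```text
time: 29.53
tool_pos: [0.6407, -0.1943, 0.1219]
ee_rot: [-1.946, 1.568, 2.769]
wrist_force: [-0.4, 0.1, -3.8]
width: 0.0594
```

```bash
python3 - <<'E'
from h import *
F=[]
for i in range(5):
    crop("side","t16",300,140,460,300,4);F.append(robot.get_obs()["wrist_force"])
print(np.round(F,2)[:,2]); go(.5525,.2217,.122,0)
E
```

```text
[-3.61 -3.65 -3.42 -3.48 -4.36]
t 29.78 pos [ 0.6404 -0.1943  0.1209] jawyaw 0.2 q6 -0.38 F [ 0.4   0.01 -4.36] w 0.0594
delta [ 0.     -0.0867 -0.4162] roll 0.003 |d| 0.425
```

View pics/t16.png

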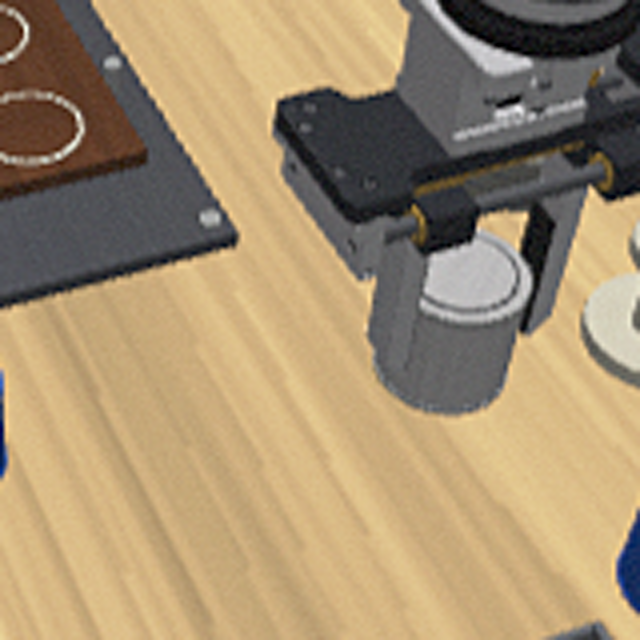

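Fz is about -3.7 N, so this one is full. It goes to circle 1; first I'll see where things stand from the side.

Call:
{"op": "send_rows", "data": {
  "increments": [
    [-1,0,-0.004,-0.015,0],
    [-1,0,-0.012,-0.04,0],
    [-1,0,-0.02,-0.07,0],
    [-1,0,-0.028,-0.1,0],
    [-1,0,-0.037,-0.13,0]
  ]
}}

```text
time: 30.2
tool_pos: [0.6031, -0.0627, 0.123]
ee_rot: [-2.404, 1.569, 2.311]
wrist_force: [0.1, -1.1, -2.2]
width: 0.0599
```

Call:
{"op": "send_rows", "data": {
  "increments": [
    [-1,0,-0.009,-0.03,0],
    [-1,0,-0.018,-0.06,0],
    [-1,0,-0.027,-0.09,0],
    [-1,0,-0.036,-0.12,0],
    [-1,0,-0.045,-0.15,0]
  ]
}}

```text
time: 30.62
tool_pos: [0.5571, 0.0873, 0.1234]
ee_rot: [-2.243, 1.57, 2.472]
wrist_force: [0.5, 0.7, -3.7]
width: 0.0593
```

```bash
python3 - <<'E'
from h import *
go(.551,.1187,.122,0)
s=crop("side","t17",200,60,360,220,4)
E
```

```text
t 30.62 pos [0.5571 0.0873 0.1234] jawyaw 0.2 q6 0.05 F [ 0.52  0.7  -3.74] w 0.0593
delta [ 0.0014 -0.006  -0.0314] roll 0.003 |d| 0.032
```

View pics/t17.png

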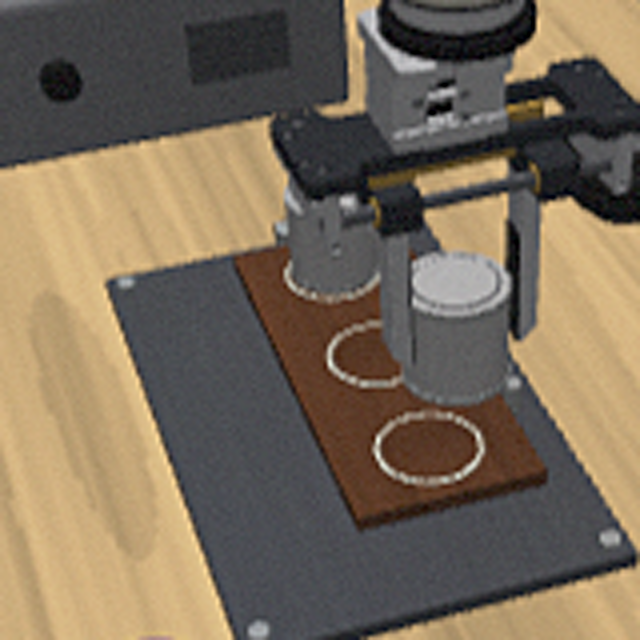

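Call:
{"op": "send_rows", "data": {
  "increments": [
    [-1,0,-0.004,-0.02,0],
    [-1,0,-0.006,-0.031,0],
    [-1,0.02,-0.006,-0.031,0],
    [-1,0.045,-0.006,-0.031,0],
    [-1,0.062,-0.006,-0.031,0]
  ]
}}

```text
time: 31.08
tool_pos: [0.5516, 0.1165, 0.06]
ee_rot: [-1.528, 1.569, -3.095]
wrist_force: [-0.7, -0.5, -3.1]
width: 0.0597
```

Call:
{"op": "send_rows", "data": {
  "increments": [
    [-1,0.003,0,0,0],
    [-1,0.006,0,0,0],
    [-1,0.006,0,0,0]
  ]
}}

```text
time: 31.33
tool_pos: [0.5528, 0.116, 0.0558]
ee_rot: [2.753, 1.571, 1.185]
wrist_force: [-0.1, -0.0, -4.2]
width: 0.0595
```

```bash
python3 - <<'E'
from h import *
go(.551,.1187,.0495,0)
s=crop("side","t18",240,100,340,200,6)
E
```

```text
t 31.33 pos [0.5528 0.116  0.0558] jawyaw 0.2 q6 0.1 F [-0.1  -0.04 -4.24] w 0.0595
delta [ 0.0063 -0.0018 -0.0027] roll 0.003 |d| 0.007
```

View pics/t18.png

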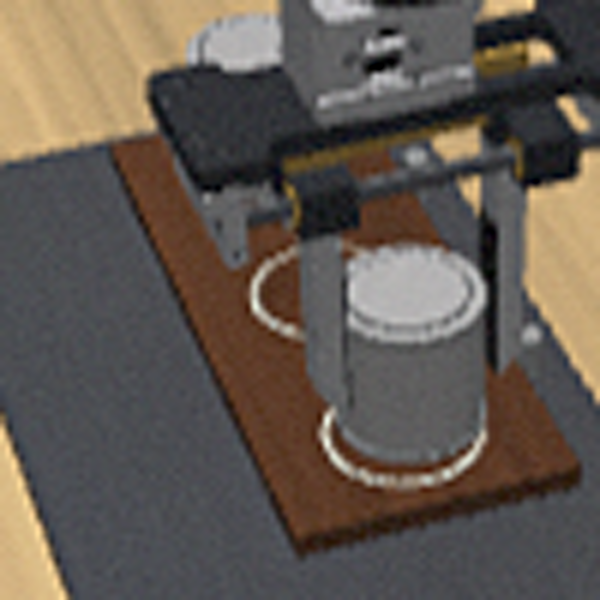

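```bash
python3 - <<'E'
from h import *
s=robot.snapshot("side")
f=lambda u,v,z:p2w(s,240+(u+.5)/6-.5,100+(v+.5)/6-.5,z).round(4)
print("lid",f(411,291,.092),"bottom front",f(412,460,.030))
go(.551,.119,.0495,0)
for n,c in(("c1",(.551,.1217,.024)),("c2",(.5525,.2217,.024))): print(n,(w2p(s,c)-[240,100])*6)
E
```

```text
lid [0.5544 0.1271 0.092 ] bottom front [0.5438 0.1008 0.03  ]
t 31.43 pos [0.5537 0.1161 0.0572] jawyaw 0.2 q6 0.1 F [ 1.39  0.55 -2.94] w 0.0593
delta [ 0.0077 -0.0027 -0.0029] roll 0.003 |d| 0.009
c1 [408.75217193 432.9754079 ]
c2 [332.13829621 292.87939362]
```

Call:
{"op": "send_rows", "data": {
  "increments": [
    [-1,0.003,-0.003,0.0,0],
    [-1,0.006,-0.003,0.002,0],
    [-1,0.006,-0.003,0.003,0],
    [-1,0.006,-0.003,0.003,0]
  ]
}}

```text
time: 31.77
tool_pos: [0.5496, 0.1127, 0.0497]
ee_rot: [0.031, 1.571, -1.537]
wrist_force: [-0.0, -0.3, -3.8]
width: 0.0593
```

```bash
python3 - <<'E'
from h import *
s=crop("side","t19",270,130,330,190,10)
crop("top","t19t",175,155,340,265,4.8)
go(.551,.1157,.0495,0)
E
```

```text
t 31.87 pos [0.5498 0.1129 0.0498] jawyaw 0.2 q6 0.1 F [-0.46 -0.9  -3.54] w 0.0597
delta [ 0.0003  0.0012 -0.0028] roll 0.003 |d| 0.003
```

View pics/t19.png

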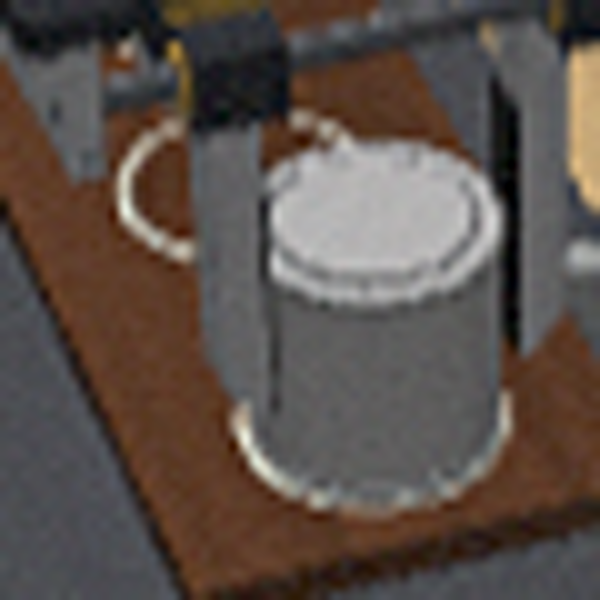

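View pics/t19t.png

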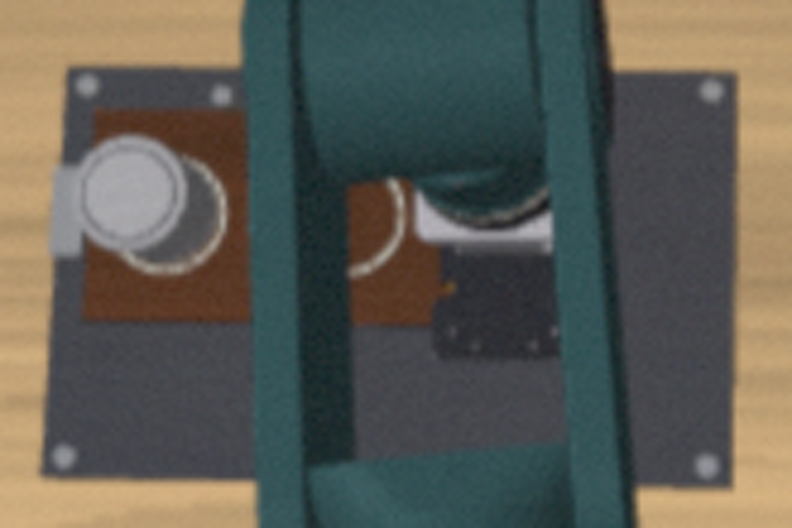

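Call:
{"op": "send_rows", "data": {
  "increments": [
    [-1,0.001,0,0,0],
    [-1,0.002,0,-0.001,0],
    [-1,0.002,0,-0.001,0]
  ]
}}

```text
time: 32.12
tool_pos: [0.55, 0.1134, 0.0486]
ee_rot: [0.585, 1.569, -0.983]
wrist_force: [-1.8, -3.4, 1.7]
width: 0.0598
```

```bash
python3 - <<'E'
from h import *
go(.551,.1137,.0495,0)
E
```

```text
t 32.12 pos [0.55   0.1134 0.0486] jawyaw 0.2 q6 0.1 F [-1.85 -3.35  1.66] w 0.0598
delta [-0.0009  0.001  -0.0003] roll 0.003 |d| 0.001
```

Call:
{"op": "send_rows", "data": {
  "increments": [
    [0.5,0,0,0,0],
    [0.5,0,0,0,0],
    [0.5,0,0,0,0],
    [0.5,0,0,0,0],
    [0.5,-0.01,0,0,0]
  ]
}}

```text
time: 32.53
tool_pos: [0.5481, 0.1141, 0.0558]
ee_rot: [-1.557, 1.566, -3.125]
wrist_force: [-0.2, -0.7, 0.3]
width: 0.0701
```

Call:
{"op": "send_rows", "data": {
  "increments": [
    [0.5,-0.03,0,0,0],
    [0.5,-0.065,0,0,0],
    [0.5,-0.1,0,0.02,0],
    [0.5,-0.1,0,0.06,0],
    [0.5,-0.1,0,0.1,0]
  ]
}}

```text
time: 32.95
tool_pos: [0.5522, 0.014, 0.1627]
ee_rot: [1.529, 1.562, -0.035]
wrist_force: [0.2, 0.6, -1.4]
width: 0.0708
```

Call:
{"op": "send_rows", "data": {
  "increments": [
    [0.5,0,0,0.04,0],
    [0.5,0,0,0.08,0],
    [0.5,0,0,0.12,0],
    [0.5,0,0,0.13,0],
    [0.5,0,0,0.13,0]
  ]
}}

```text
time: 33.37
tool_pos: [0.5503, -0.1187, 0.1582]
ee_rot: [1.071, 1.57, -0.501]
wrist_force: [0.5, 1.3, -0.1]
width: 0.0707
```

```bash
python3 - <<'E'
from h import *
s=crop("side","t20",240,90,340,190,6)
crop("top","t20t",175,155,340,265,4.8)
go(.551,.0,.15,0)
E
```

```text
t 33.47 pos [ 0.5505 -0.1153  0.1581] jawyaw 0.1 q6 -0.31 F [ 0.52  0.49 -0.8 ] w 0.0704
delta [ 0.0082  0.0008 -0.1153] roll 0.003 |d| 0.116
```

View pics/t20.png

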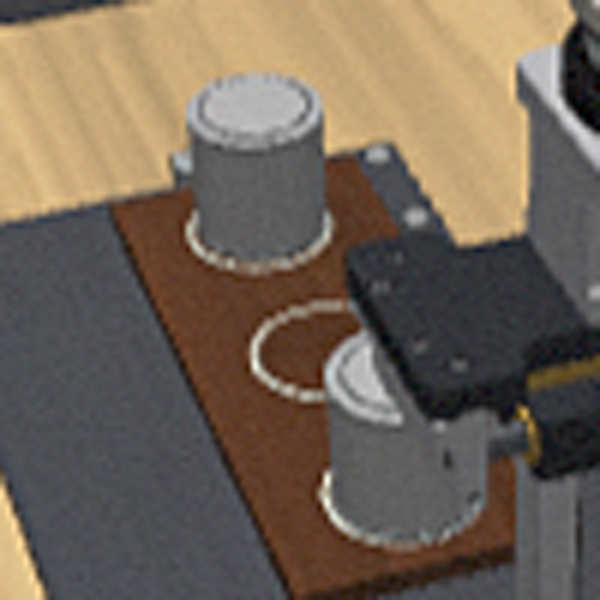

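View pics/t20t.png

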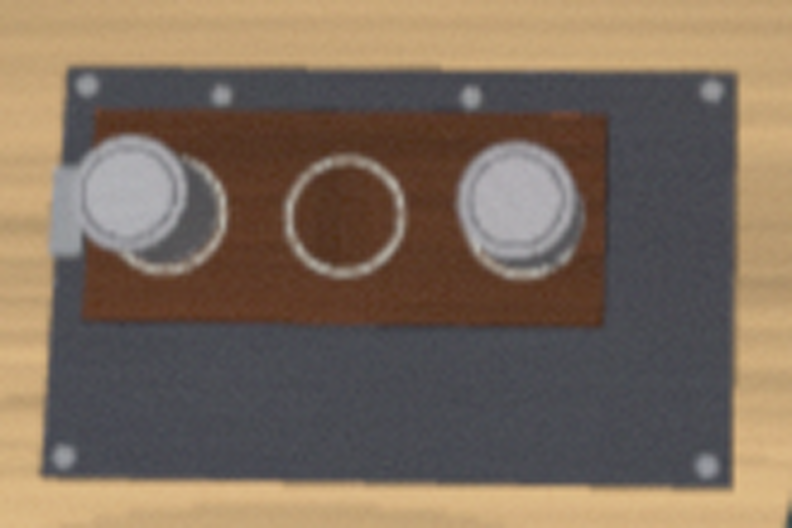

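Call:
{"op": "send_rows", "data": {
  "increments": [
    [0.5,-0.04,-0.03,0,0],
    [0.5,-0.08,-0.07,0,0],
    [0.5,-0.1,-0.11,0,0],
    [0.5,-0.1,-0.13,0,0],
    [0.5,-0.1,-0.13,0,0]
  ]
}}

```text
time: 33.88
tool_pos: [0.4179, -0.1145, 0.2635]
ee_rot: [1.157, 1.562, -0.409]
wrist_force: [1.0, -0.3, 0.6]
width: 0.0704
```

```bash
python3 - <<'E'
from h import *
s=crop("side","f_s",0,0,640,400,1.25)
s=crop("top","f_t",0,0,640,400,1.25)
def f(u,v,z,b=(175,155),k=4.8): return p2w(s,b[0]+(u+.5)/k-.5,b[1]+(v+.5)/k-.5,z)[:2].round(4)
print("tin@c3",f(132,192.5,.086),"tin@c1",f(518.5,200.5,.086),"circle",f(345,216.5,.024),"c1",f(524,218,.024),"c3",f(167.5,214,.024))
go(.5,.0,.15,0)
E
```

```text
tin@c3 [0.5564 0.3213] tin@c1 [0.5513 0.1177] circle [0.5524 0.2217] c1 [0.5511 0.1218] c3 [0.5542 0.3214]
t 33.98 pos [ 0.4204 -0.1148  0.2596] jawyaw 0.3 q6 -0.4 F [0.23 0.35 0.76] w 0.0704
delta [ 0.1098  0.0797 -0.1145] roll 0.005 |d| 0.178
```

View pics/f_s.png

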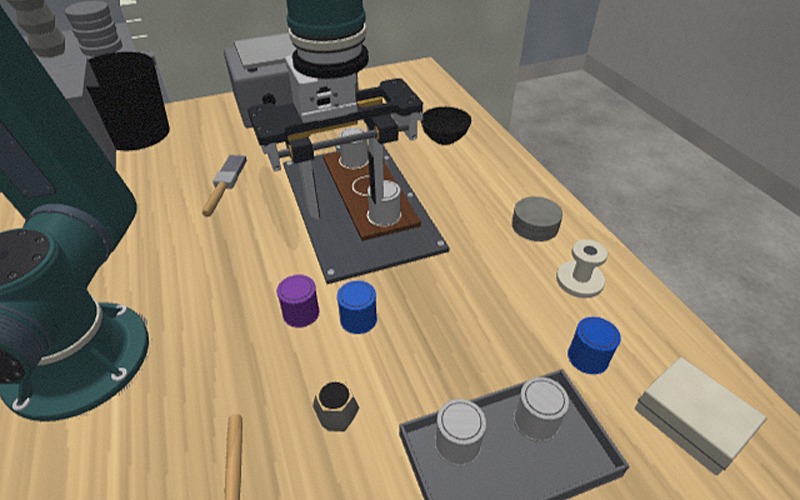

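View pics/f_t.png

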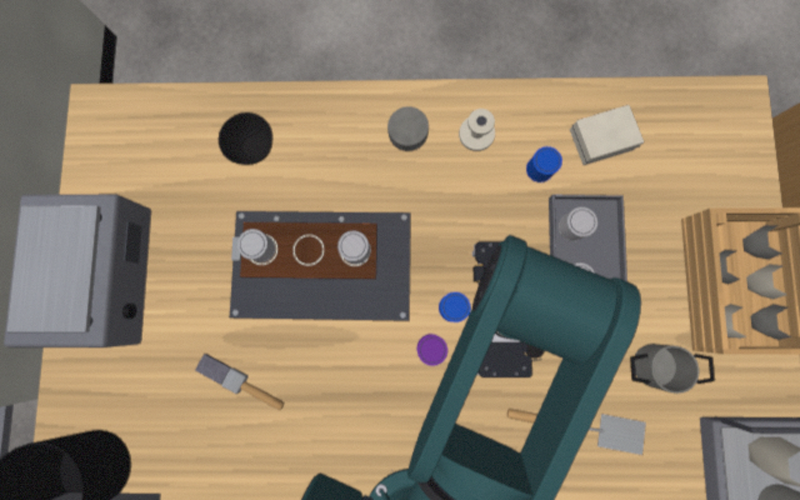

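```bash
python3 - <<'E'
from h import *
s=robot.snapshot("top");a=s["image"][:,:,::-1]
A=cv2.resize(a[178:218,190:300],None,fx=7,fy=7,interpolation=cv2.INTER_CUBIC)
s2=robot.snapshot("side");b=s2["image"][:,:,::-1]
# overlay expected lid and circle outlines
import math
def draw(img,s,c,z,r,o,k,col):
    pts=[(( w2p(s,(c[0]+r*math.cos(t),c[1]+r*math.sin(t),z))-o+.5)*k-.5) for t in np.linspace(0,2*np.pi,80)]
    cv2.polylines(img,[np.int32(np.round(pts))],True,col,1)
for c in((.5511,.1218),(.5542,.3214)):
    draw(A,s,c,.086,.030,np.array([190,178]),7,(0,0,255)); draw(A,s,c,.024,.033,np.array([190,178]),7,(0,255,0))
cv2.imwrite("pics/ovt.png",A)
B=cv2.resize(b[100:190,255:345],None,fx=6,fy=6,interpolation=cv2.INTER_CUBIC)
for c in((.5511,.1218),(.5542,.3214)):
    draw(B,s2,c,.086,.030,np.array([255,100]),6,(0,0,255)); draw(B,s2,c,.024,.033,np.array([255,100]),6,(0,255,0))
cv2.imwrite("pics/ovs.png",B)
E
```

```text
(no output)
```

View pics/ovt.png

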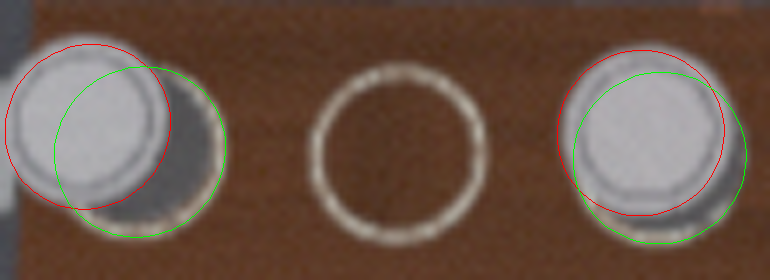

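View pics/ovs.png

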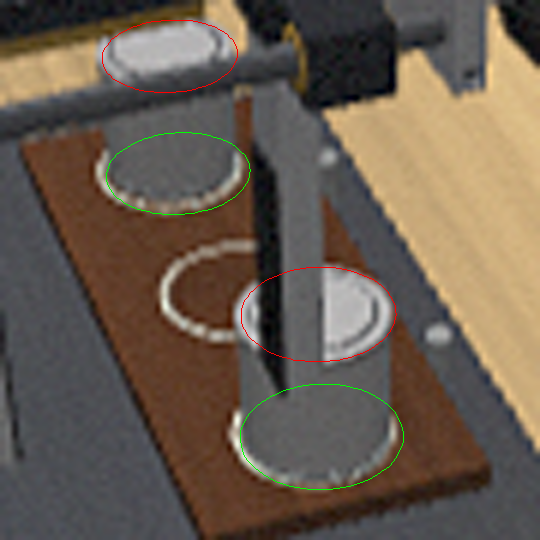

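```bash
python3 - <<'E'
from h import *
S=[robot.snapshot("top") for _ in range(3)];s=S[0]
g=np.mean([cv2.cvtColor(x["image"],cv2.COLOR_RGB2GRAY).astype(float) for x in S],0).astype(np.uint8)
K=8
def fit(c0,r0,c1,r1,th,z):
    G=cv2.resize(g[r0:r1,c0:c1],None,fx=K,fy=K,interpolation=cv2.INTER_CUBIC)
    m=(G>th).astype(np.uint8)
    m=cv2.morphologyEx(m,cv2.MORPH_OPEN,np.ones((25,25),np.uint8))
    cs,_=cv2.findContours(m,cv2.RETR_EXTERNAL,cv2.CHAIN_APPROX_NONE);c=max(cs,key=cv2.contourArea)
    h=cv2.convexHull(c);e=cv2.fitEllipse(h)
    u,v=np.array(e[0]); P=p2w(s,c0+(u+.5)/K-.5,r0+(v+.5)/K-.5,z);print(th,np.round(e[0],1),np.round(e[1],1)/K,P.round(4))
for th in(110,125,140):
    fit(262,178,305,222,th,.086);fit(186,176,225,220,th,.086)
print("expected dia px",.06/.945*382.7)
E
```

```text
110 [162.3 153.7] [24.3    26.1125] [0.5503 0.1197 0.086 ]
110 [ 28.9 133.4] [32.5  49.45] [0.5629 0.3545 0.086 ]
125 [161.8 153.1] [23.675 25.625] [0.5505 0.1198 0.086 ]
125 [ 91.6 162.8] [24.975 34.025] [0.5534 0.3342 0.086 ]
140 [158. 150.] [21.6875 24.025 ] [0.5515 0.121  0.086 ]
140 [ 89.1 161.3] [23.65   31.0875] [0.5539 0.335  0.086 ]
expected dia px 24.298412698412697
```

```bash
python3 - <<'E'
from h import *
from scipy.optimize import minimize
from scipy.ndimage import map_coordinates,gaussian_filter
def avg(n):
    S=[robot.snapshot(n) for _ in range(4)]
    return S[0],gaussian_filter(np.mean([cv2.cvtColor(x["image"],cv2.COLOR_RGB2GRAY).astype(float) for x in S],0),.6)
def fit(s,g,c,z,r,arc,line=False):
    t=np.radians(np.linspace(*arc,80))
    def samp(x,y,rr):
        p=np.array([w2p(s,(x+rr*np.cos(a),y+rr*np.sin(a),z)) for a in t]);return map_coordinates(g,[p[:,1],p[:,0]],order=3)
    if line: f=lambda q:-(samp(*q,r)-.5*samp(*q,r+.004)-.5*samp(*q,r-.004)).mean()
    else: f=lambda q:-(samp(*q,r-.0015)-samp(*q,r+.0015)).mean()
    b=min((minimize(f,[c[0]+i,c[1]+j],method="Nelder-Mead",options=dict(xatol=1e-4,fatol=1e-3)) for i in(-.002,.002) for j in(-.002,.002)),key=lambda r:r.fun)
    return b.x.round(4),round(b.fun,1)
s,g=avg("top")
print("c2 circle",fit(s,g,(.5525,.2217),.024,.0325,(0,360),True))
# arc angles world: 0=+x(up),90=+y(left),-90=right
print("c1 tin lid",fit(s,g,(.551,.121),.086,.030,(-60,150)))
print("c3 tin lid",fit(s,g,(.554,.3214),.086,.030,(-50,60)))
print("c1 ring",fit(s,g,(.551,.1217),.024,.0325,(180,250),True), "c3 ring",fit(s,g,(.554,.3217),.024,.0325,(170,280),True))
E
```

```text
c2 circle (array([0.5529, 0.2218]), np.float64(-39.4))
c1 tin lid (array([0.5526, 0.12  ]), np.float64(-41.7))
c3 tin lid (array([0.5573, 0.3233]), np.float64(-46.6))
c1 ring (array([0.5521, 0.1225]), np.float64(-28.1)) c3 ring (array([0.5553, 0.3225]), np.float64(-37.9))
```

```bash
python3 - <<'E'
from h import *
s=crop("top","z_t",180,160,335,260,5)
crop("side","z_s",300,280,520,400,3.5)
E
```

```text
(no output)
```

View pics/z_t.png

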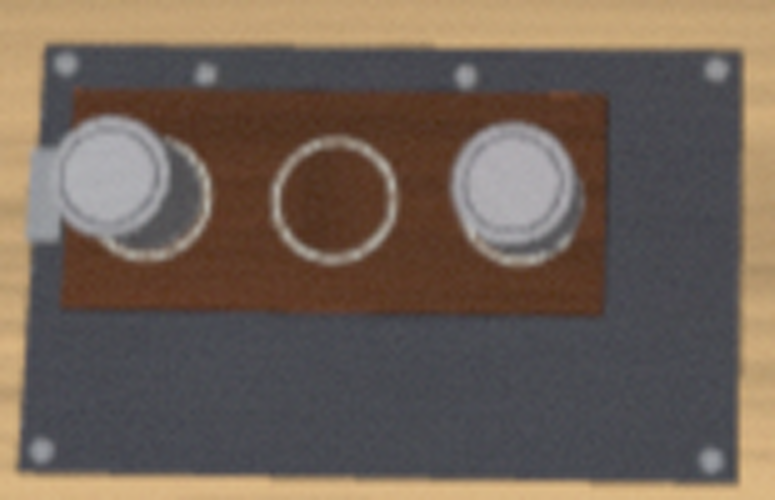

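View pics/z_s.png

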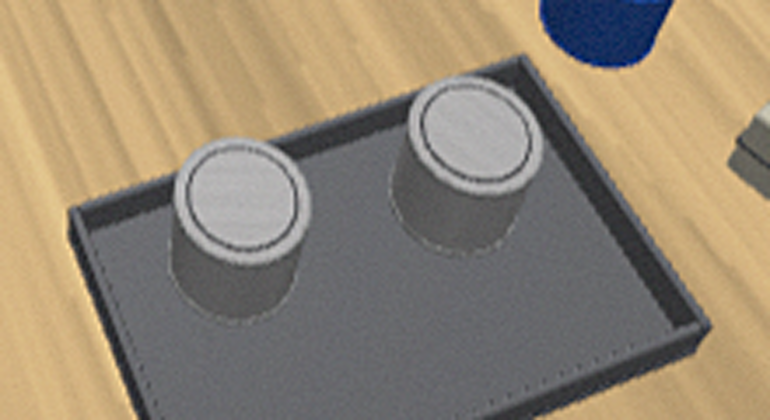

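The carrier is home, with tins on circles 3 and 1. The two light tins stand in the tray, so I'm handing in.

```bash
python3 -c "
from bench import robot
print(robot.close_job())"
```

```text
the job is handed in; nothing more can be done
None
```

I pushed the carrier home and sorted all four tins that were present. The job was handed in at about 35 s of the 210 s allowed.

- **Carrier:** I pushed it against both dowels, then the end stop. The first end-stop push left it slightly askew, so I squared it on the dowels and pushed it to the stop again. It held there at 14 N without moving. In the last image circle 2 was within about 0.5 mm of where it should be, and the carrier's yaw matched the bed's.
- **Heavy tins:** Two tins pulled about 4.1 N and 3.7 N when lifted. They stand upright on circles 3 and 1.
- **Light tins:** Two tins pulled about 1 N each. They stand upright in the returns tray.
- **Centring:** The last overhead fit puts each heavy tin 2 to 2.5 mm off its circle's centre. The measurements did not fully agree: for circle 1, estimates ranged from about 0.5 mm (side camera) to 4 mm (first overhead reading). I judged this close enough and did not re-grip.
- **Rest of the scene:** I saw no knock and no grip slip, and nothing fell. I didn't touch the planter, and it looked unmoved. The arm was clear of everything at hand-in.

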